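Compare the panel saw's test strips with a straightedge

TASK

Set up the length check of the strips just cut on the panel saw: clear every trim offcut off the checking board into the offcut bin, butt one end of every test strip squarely against the board's fence, the strips lying side by side on the board, and lay the straightedge flat on the board, flush across the free ends of all of them. Leave the inspection lamp swung over the straightedge, its head centred across it, so that any gap will show, and leave the other things on the bench where they are.

Things in the scene. Friction and masses are not known exactly. Their poses are not given: they have to be found in the camera images.
- check_board: The checking board, fixed to the bench: plywood base 230 (x) x 260 (y) x 12 mm thick, origin at the centre of its underside, top face at z = 12 mm. Along its far (+x) edge runs a straight aluminium fence 260 mm long, 25 mm wide, its top at z = 36 mm; the fence face that strips butt against is the plane x = +90 mm, facing -x (towards the robot). The board is turned up to 0.15 rad
- strip1: A test strip (two or three strips are there), one of up to three alike, 140 (its x) x 30 (its y) mm. Chipboard 18 mm thick, white on both broad faces; origin at its centre. About 55 g; starts lying flat on the bench left of the board. One lying home against the fence has its centre at x = +20 mm in the board's frame
- strip2: A test strip, one of up to three alike, 140 (its x) x 30 (its y) mm. Chipboard 18 mm thick, white on both broad faces; origin at its centre. About 55 g; starts lying flat on the bench left of the board. One lying home against the fence has its centre at x = +20 mm in the board's frame
- strip3: A test strip, one of up to three alike, 140 (its x) x 30 (its y) mm. Chipboard 18 mm thick, white on both broad faces; origin at its centre. About 55 g; starts lying flat on the bench left of the board. One lying home against the fence has its centre at x = +20 mm in the board's frame
- offcut1: A trim offcut (two or three offcuts are there), 75 (its x) x 40 (its y) mm. Chipboard 18 mm thick, white on both broad faces; origin at its centre. About 35 g; starts lying flat on the checking board
- offcut2: A trim offcut, 60 (its x) x 45 (its y) mm. Chipboard 18 mm thick, white on both broad faces; origin at its centre. About 35 g; starts lying flat on the checking board
- offcut3: A trim offcut, 70 (its x) x 35 (its y) mm. Chipboard 18 mm thick, white on both broad faces; origin at its centre. About 35 g; starts lying flat on the checking board
- straightedge: The aluminium straightedge, an upside-down T in section, about 0.45 kg: flat base 240 (its x, the long way) x 40 (its y) x 10 mm thick with straight long edges at y = +-20 mm, and along its middle an upright grip rib 14 mm thick (y) rising from z = 10 to 40 mm. Origin at the centre of its underside. The rib is high enough to be pinched above the 18 mm strips. Starts lying flat on the bench
- offcut_bin: The offcut bin, an open plastic box fixed to the bench, 130 (x) x 140 (y) x 65 mm high, walls 4 mm; origin at the centre of its underside
- lamp_head (a point): Centre of the underside of the round lamp head (116 mm across), 240 mm above the bench. This point's x axis points level from the head along the arm to the fixed upright post (26 mm diameter), whose axis, the swing axis, is 460 mm away. The swing is limited to 1.2 rad either side of the arm pointing along world -x. Stiff: about 1.5 N at the head moves it and it stays where left
- lamp_knob (a point): Grip point on the upright black knob on top of the lamp head, straight above point lamp_head: knob 30 mm in diameter, its top 325 mm above the bench, the head's top 282 mm; this point is 312 mm above the bench. The arm is a level bar, underside 264 mm, top 286 mm above the bench
- tape_measure: Bystander: tape measure, 70 x 40 x 65 mm high; origin under its centre
- edging_roll: Bystander: small roll of edge banding lying flat, 110 mm across, 22 mm high; origin under its centre
- mug: Bystander: white mug, 90 mm high; origin under its centre
- glue: Bystander: glue bottle, 150 mm high; origin under its centre
- sanding_block: Bystander: cork sanding block 110 x 65 x 35 mm; origin under its centre
- pencil: Bystander: carpenter's pencil 168 mm long, 9 mm thick, lying; origin under the middle of its length
- caliper: Bystander: caliper 220 mm long, lying; origin under the middle of its bar

How it is judged (in metres and radians):
At the end, for the whole second after the job is handed in: Offcuts in the bin. Each strip against the fence (3 mm, 0.04 rad). Straightedge flat on the board, parallel to the fence (0.02 rad), its edge within 3 mm of every strip end, strips within 110 mm of its middle. Lamp head within 45 mm of its centre line, 120 mm of its middle. At rest (x of offcut1 in the frame of offcut_bin between -0.065 and 0.065 m and y of offcut1 in the frame of offcut_bin between -0.07 and 0.07 m and z of offcut1 in the frame of offcut_bin between 0 and 0.08 m and linear speed of each of offcut1, offcut2, offcut3, strip1, strip2, strip3, straightedge below 0.02 m/s and x of offcut2 in the frame of offcut_bin between -0.065 and 0.065 m and y of offcut2 in the frame of offcut_bin between -0.07 and 0.07 m and z of offcut2 in the frame of offcut_bin between 0 and 0.08 m and x of offcut3 in the frame of offcut_bin between -0.065 and 0.065 m and y of offcut3 in the frame of offcut_bin between -0.07 and 0.07 m and z of offcut3 in the frame of offcut_bin between 0 and 0.08 m and x of strip1 in the frame of check_board between 0.017 and 0.023 m and y of strip1 in the frame of check_board between -0.115 and 0.115 m and z of strip1 in the frame of check_board between 0.015 and 0.033 m and angle between the x axis of each of strip1, strip2, strip3 and the x axis of check_board, either way round below 0.04 rad and x of strip1 in the frame of straightedge between -0.11 and 0.11 m and (y of strip1 in the frame of straightedge between 0.087 and 0.093 m or y of strip1 in the frame of straightedge between -0.093 and -0.087 m) and x of strip2 in the frame of check_board between 0.017 and 0.023 m and y of strip2 in the frame of check_board between -0.115 and 0.115 m and z of strip2 in the frame of check_board between 0.015 and 0.033 m and x of strip2 in the frame of straightedge between -0.11 and 0.11 m and (y of strip2 in the frame of straightedge between 0.087 and 0.093 m or y of strip2 in the frame of straightedge between -0.093 and -0.087 m) and x of strip3 in the frame of check_board between 0.017 and 0.023 m and y of strip3 in the frame of check_board between -0.115 and 0.115 m and z of strip3 in the frame of check_board between 0.015 and 0.033 m and x of strip3 in the frame of straightedge between -0.11 and 0.11 m and (y of strip3 in the frame of straightedge between 0.087 and 0.093 m or y of strip3 in the frame of straightedge between -0.093 and -0.087 m) and angle between the x axis of straightedge and the y axis of check_board, either way round below 0.02 rad and angle between straightedge's own z axis and vertical below 0.05 rad and z of straightedge in the frame of check_board between 0.007 and 0.017 m and x of straightedge in the frame of check_board between -0.074 and -0.066 m and y of straightedge in the frame of check_board between -0.1 and 0.1 m and y of lamp_head in the frame of straightedge between -0.045 and 0.045 m and x of lamp_head in the frame of straightedge between -0.12 and 0.12 m); the robot touches nothing.
It fails at once if a bystander is moved more than 5 cm (distance of any of tape_measure, edging_roll, mug, glue, sanding_block, pencil, caliper from where it was at the start of the episode above 0.05 m).
Of offcut1, offcut2, offcut3 only 2 to 3 are there at a start; the rules pass over those that are not, and their reading is None.
Of strip1, strip2, strip3 only 2 to 3 are there at a start; the rules pass over those that are not, and their reading is None.
At some moment in a run one of strip1, strip2, strip3, straightedge may be knocked a few centimetres aside while the robot is not near it.
Once in a run the grip may slacken for a moment while it holds something.
It also fails if it takes over 210 s, if anything falls off the work surface, if the arm or the gripper's body presses on something with over 40 N, if the wrist force passes 120 N, or if a joint passes its speed limit or range.

ROBOT

A 6-joint arm with a two-finger parallel gripper is mounted at the origin on the work surface. World frame = base frame: x ahead of the robot, y to its left, z up, the work surface at z = 0. Lengths are in mm, angles in rad, forces in N, time in s.
With the tool pointing down it reaches from about 350 to 775 mm from the base axis. Payload 7.3 kg.
Tool frame: the origin (TCP) lies at the very end of the fingers, on their centre line; the grasp point (between the pads) lies 19 mm behind it; z points along the fingers, y is the line along which they close (so a half turn about z gives the same grasp; the last joint's range is limited). The gripper opens to 92 mm and grips with 3 to 60 N. Pads are 19 mm wide; open, the fingers measure 130 mm over their backs; the gripper's body (75 mm by 190 mm) begins 47 mm behind the grasp point.
Start: joints at [0.989, 0.342, 1.524, -0, 1.275, -0.146], TCP at [221.61, 475.956, 226.741] pointing down, gripper open.
Joint ranges: [-2.53, 2.53], [-0.77, 2.02], [0.04, 2.7], [-1, 4.14], [0.28, 2.66], [-3.11, 3.11]. Speed limits (rad/s): [2.57, 2.57, 3.14, 3.14, 3.14, 3.14].

INTERFACE

Orientations are given as [roll, pitch, yaw] about the fixed x, y, z axes, in that order (R = Rz(yaw) Ry(pitch) Rx(roll)).
In Python, from plant import get_obs, optics, ticket, finder gives the robot as it stands.
- The arm moves only by the tool send_rows, never from a script. Its arguments are lists of equal length, an entry for each row: "offset": the shift along the tool's x, y, z scaled (see below), a list of three; "delta_rot": the turn, a rotation vector about the tool's x, y, z scaled (see below), a list of three. In form: {"offset": [[dx, dy, dz], ...], "delta_rot": [[rx, ry, rz], ...]}. A call has 1 to 8 rows; each row is the pose to reach, as a shift and turn from the pose commanded when the call began, along the tool's axes at that moment, turning the shorter way round; what a row does not reach only later rows make up. The controller multiplies each number of a shift by 120 mm and each number of a turn by 360 degrees. A row lasts 1/8 s, in which the tool goes at most 62.5 mm and 10.7 degrees, less where a joint would pass 70% of its speed; a pose out of reach is approached as far as the arm can. A call with a number of a shift or a turn outside -1 to 1 is refused whole. A call with a gripper value outside its range is refused whole. "grip" is the opening, from 0 (shut) to 1 (fully open), set as the call begins (left out, the last holds). The fingers move at their own pace and stop on an object; the grip force is fixed at half the most. Time passes only in rows, so rows that repeat a pose let the fingers close. It gives the time, the measured TCP pose, the force, the opening and the grip force at its end, in the units of the state.
- get_obs(): the state, without advancing time (a new reading comes with each control period).
- optics.capture(name): name is "scene" or "top"; returns the picture (480x640x3 uint8, red, green, blue); there is no depth.
- optics.get_calibration(name): a dict with "fx", "fy", "cx", "cy" (pixels), "world_from_camera" (4x4, takes a point from camera to world coordinates). Camera axes: x right, y down, z forward; pixel columns grow to the right and rows downward; lengths in mm; the calibration is good to about 2 mm. A picture is of the moment at which its call begins. get_calibration takes no time and is no camera call.
- ticket.close_job(): hands the job in; it is judged then, once.
Trained networks look in the newest picture that a camera, given by its name, has taken for a name from the list of things; names that differ only in an ending like _2 or _b are one class to them, and where a whole thing is asked for, a point or a joint stands for the part that bears it (a point fixed in the world has none). Each returns a list of dicts, best first, with "confidence" (0 to 1); they miss things now and then, are a little off and sometimes report something else, mostly with a low value. They report only what shows in the picture. A call takes as long as a camera call.
- finder.boxes_of(target, camera): "box" ([left, top, right, bottom] in pixels, round what is visible of it).
- finder.silhouettes(target, camera): "region" (480x640 bool, what is visible of it) and "box" ([left, top, right, bottom] in pixels, round what is visible of it).
- finder.pinpoint(target, camera): "uv" ([column, row] in pixels: a listed point, or the origin of a listed thing).
The state is a dict: "time": time; "joint_positions": joint angles; "dq": joint speeds; "tau": joint torques, N m; "tool_pos": TCP position; "tcp_rot": TCP orientation; "contact_force": force on the tool from outside, world axes, zero at the start; "moment": the same for the moment, N m; "grip_width": finger opening in mm; "finger_force": force on a finger pad.
Only numpy, scipy, OpenCV 4.12 (cv2) and the standard library are available. Lean on these libraries where they do the work, as an engineer would, in place of code of your own. Each camera call takes 0.05 s, during which the arm holds its last target. There are 200 camera calls.

## Working session

There is one attempt and no reset: what is moved stays moved. The work goes in short steps, Python scripts to look and compute and a tool call to move; the robot and the scene stay as the last step left them, time stands still between calls to the robot, and variables do not carry over. Pictures are saved under pics/ and viewed, at most 14 in all, crops included, and the job is handed in when it is done.

Besides the shell and the picture viewer there is one more tool, called after ">>>" as name(argument=value, ...), one argument or row to a line, values as JSON. send_rows: Moves the arm, as the interface text tells. Its arguments: {"type":"object","properties":{"offset":{"type":"array"},"delta_rot":{"type":"array"},"grip":{"type":"number"}},"required":["offset","delta_rot"]}

```bash
ls; mkdir -p pics
python3 - <<'E'
from plant import get_obs, optics, ticket, finder
import cv2
o=get_obs();print(o)
for n in("scene","top"):
    im=optics.capture(n);cv2.imwrite(f"pics/{n}0.png",im[:,:,::-1]);c=optics.get_calibration(n);print(n,c)
E
```

```text
pics
{'time': 0.0, 'joint_positions': array([ 9.88993170e-01,  3.42708589e-01,  1.52499821e+00, -2.33942637e-05,
        1.27544385e+00, -1.46036471e-01]), 'dq': array([ 1.31715814e-05, -9.22080502e-05,  4.81983677e-04, -1.55724548e-03,
        7.83617629e-04,  8.27106958e-04]), 'tau': array([-9.63069488e-05, -4.31255150e+01, -2.44218725e+01,  7.16517703e-02,
        5.61318209e-02, -2.21439227e-04]), 'tool_pos': array([221.37913813, 475.58563205, 226.05888503]), 'tcp_rot': array([-3.14004799e+00, -2.04583561e-04,  2.70583264e+00]), 'contact_force': array([ 0.42036909, -0.07592264, -0.36044947]), 'moment': array([ 0.02882368,  0.02821632, -0.07277009]), 'finger_force': 0.0, 'grip_width': 91.65170479437332}
scene {'fx': 507.24986127572265, 'fy': 507.24986127572265, 'cx': 312.6361024915763, 'cy': 241.6863580782143, 'world_from_camera': array([[-6.13179915e-01,  5.07779011e-01, -6.05120540e-01,
         1.24554435e+03],
       [ 7.89813280e-01,  3.80192791e-01, -4.81298685e-01,
         5.01504617e+02],
       [-1.43309033e-02, -7.73054925e-01, -6.34177189e-01,
         9.31985723e+02],
       [ 0.00000000e+00,  0.00000000e+00,  0.00000000e+00,
         1.00000000e+00]])}
top {'fx': 433.3304676716848, 'fy': 433.3304676716848, 'cx': 307.6496636868422, 'cy': 239.0272612721604, 'world_from_camera': array([[-1.00696467e-01, -9.73214519e-01,  2.06672982e-01,
         3.30871394e+02],
       [-9.94910428e-01,  9.77331822e-02, -2.45247974e-02,
        -4.78735684e+01],
       [ 3.66908073e-03, -2.08090665e-01, -9.78102660e-01,
         1.15001193e+03],
       [ 0.00000000e+00,  0.00000000e+00,  0.00000000e+00,
         1.00000000e+00]])}
```

View pics/top0.png

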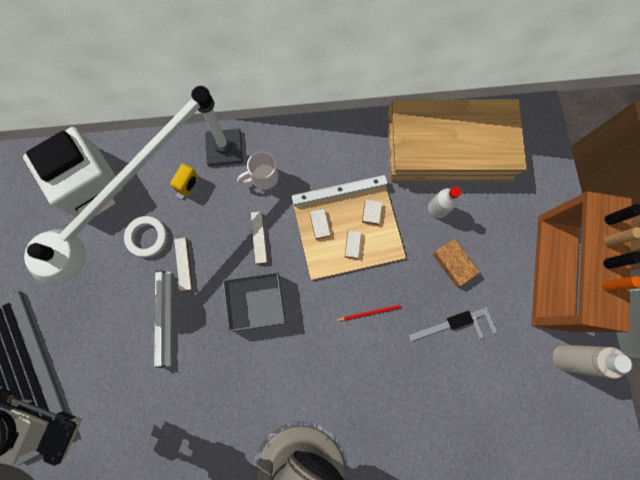

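View pics/scene0.png

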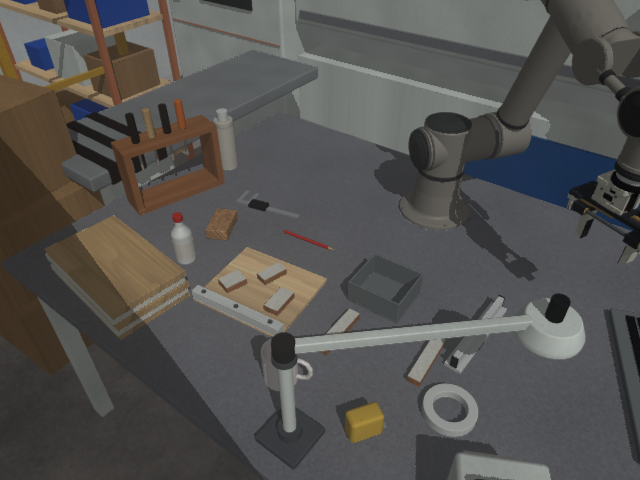

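The top view shows three offcuts on the board, near (320,223), (373,212) and (354,243). Two strips are at (260,238) and (183,263), the straightedge is at (163,318), the bin at (254,302), the lamp head at (53,255) and its post at about (225,147). There are only two strips.

```bash
cat > h.py <<'E'
import numpy as np, cv2
from scipy.optimize import minimize
from scipy.spatial.transform import Rotation as R
from plant import get_obs, optics, ticket, finder
CAL={n:optics.get_calibration(n) for n in("scene","top")}
def proj(P,n):
    c=CAL[n];T=np.linalg.inv(c["world_from_camera"]);p=np.atleast_2d(P)@T[:3,:3].T+T[:3,3]
    return np.c_[c["fx"]*p[:,0]/p[:,2]+c["cx"],c["fy"]*p[:,1]/p[:,2]+c["cy"]]
def ray(uv,n):
    c=CAL[n];T=c["world_from_camera"];d=T[:3,:3]@[(uv[0]-c["cx"])/c["fx"],(uv[1]-c["cy"])/c["fy"],1]
    return T[:3,3],d
def onplane(uv,z,n="top"):
    o,d=ray(uv,n);return (o+d*(z-o[2])/d[2])[:2]
def box(x0,x1,y0,y1,z0,z1):
    return np.array([[x,y,z] for x in(x0,x1) for y in(y0,y1) for z in(z0,z1)],float)
def cub(l,w,h): return [box(-l/2,l/2,-w/2,w/2,0,h)]
M=dict(strip1=cub(140,30,18),offcut1=cub(75,40,18),offcut2=cub(60,45,18),offcut3=cub(70,35,18),
 check_board=[box(-115,115,-130,130,0,12),box(90,115,-130,130,0,36)],
 straightedge=[box(-120,120,-20,20,0,10),box(-120,120,-7,7,0,40)],offcut_bin=[box(-65,65,-70,70,0,65)])
S=4
def render(boxes,x,y,a,z,n,hull=False):
    m=np.zeros((480*2,640*2),np.uint8);c,s=np.cos(a),np.sin(a);Q=np.array([[c,-s,0],[s,c,0],[0,0,1]])
    ps=[proj(b@Q.T+[x,y,z],n) for b in boxes]
    if hull: ps=[np.vstack(ps)]
    for p in ps:
        cv2.fillConvexPoly(m,cv2.convexHull(((p+.5)*2*16).astype(np.int32).reshape(-1,1,2)),255,shift=4)
    return cv2.resize(m,(640,480),interpolation=cv2.INTER_AREA)/255.
def fit(name,reg,z,guess,cams=("top",),hull=False):
    regs=reg if isinstance(reg,dict) else {cams[0]:reg}
    def prep(r):
        r=r.astype(np.uint8)
        if hull:
            p=cv2.findNonZero(r);r=r*0;cv2.fillConvexPoly(r,cv2.convexHull(p),1)
        return r.astype(float)
    regs={k:prep(v) for k,v in regs.items()}
    def cost(q):
        t=0
        for n,r in regs.items():
            m=render(M[name],q[0],q[1],q[2]/100,z,n,hull);t+=1-np.minimum(m,r).sum()/np.maximum(m,r).sum()
        return t
    best=None
    for g in guess:
        sx=np.array([[0,0,0],[8,0,0],[0,8,0],[0,0,15]],float)+[g[0],g[1],g[2]*100]
        r=minimize(cost,sx[0],method="Nelder-Mead",options=dict(initial_simplex=sx,xatol=.1,fatol=1e-4,maxiter=150))
        if best is None or r.fun<best.fun: best=r
    return np.array([best.x[0],best.x[1],best.x[2]/100]),best.fun
def guesses(reg,z,name,n="top",k=4):
    p=cv2.findNonZero(reg.astype(np.uint8)).reshape(-1,2)
    q=np.array([onplane(u,z,n) for u in p[::5]],np.float32);(cx,cy),(w,h),a=cv2.minAreaRect(q)
    a=np.radians(a)
    return [(cx,cy,a),(cx,cy,a+np.pi/2)]
def look(name,n="top"):
    optics.capture(n);return finder.silhouettes(name,n)
E
cat > m1.py <<'E'
from h import *
optics.capture("top")
for name,z,h in (("check_board",0,1),("offcut_bin",0,1),("straightedge",0,0),("strip1",0,0),("offcut1",12,0),("offcut2",12,0),("offcut3",12,0)):
    for d in finder.silhouettes(name,"top"):
        if d["confidence"]<.3: continue
        if name=="check_board":
            g=[(*onplane(((d["box"][0]+d["box"][2])/2,(d["box"][1]+d["box"][3])/2),10),a) for a in(-.1,.1)]
        else: g=guesses(d["region"],z+10,name)
        p,c=fit(name,d["region"],z,g,hull=bool(h));print(name,round(d["confidence"],2),np.round(d["box"]),p.round(3),round(c,3))
optics.capture("scene")
for t in("lamp_knob","lamp_head"):
    r=[finder.pinpoint(t,n)[:2] for n in("top","scene")];print(t,r)
    A=[ray(q[0]["uv"],n) for q,n in zip(r,("top","scene"))]
    (o1,d1),(o2,d2)=A;k=np.linalg.lstsq(np.c_[d1,-d2],o2-o1,rcond=None)[0];print(o1+k[0]*d1,o2+k[1]*d2)
E
python3 m1.py
```

```text
check_board 0.95 [290. 178. 409. 278.] [ 5.92303e+02 -1.86316e+02  1.30000e-01] 0.015
check_board 0.64 [340. 306. 399. 321.] [ 4.73298e+02 -2.46692e+02  1.23000e-01] 0.971
offcut_bin 0.88 [220. 274. 284. 331.] [4.17284e+02 7.68090e+01 3.90000e-02] 0.029
offcut_bin 0.74 [153. 269. 171. 366.] [404.763 306.513   2.272] 0.657
straightedge 0.59 [152. 271. 171. 368.] [400.631 321.379   3.108] 0.051
strip1 0.81 [175. 240. 191. 293.] [5.35765e+02 2.60775e+02 6.70000e-02] 0.066
strip1 0.58 [252. 211. 271. 264.] [5.90401e+02 5.60060e+01 3.50000e-02] 0.137
offcut1 0.97 [312. 209. 331. 236.] [ 6.08001e+02 -1.10989e+02  1.12000e-01] 0.054
offcut1 0.91 [363. 200. 380. 228.] [ 630.76  -256.643    2.887] 0.258
offcut1 0.8 [344. 231. 365. 259.] [ 542.74  -192.312    2.842] 0.204
offcut1 0.38 [338. 305. 400. 322.] [ 364.687 -249.782    2.076] 0.777
offcut2 0.97 [312. 209. 331. 236.] [ 6.10094e+02 -1.11079e+02  3.60000e-02] 0.239
offcut2 0.91 [363. 200. 380. 228.] [ 627.085 -254.609    2.854] 0.126
offcut2 0.8 [344. 231. 365. 259.] [ 5.45251e+02 -1.92704e+02 -3.90000e-01] 0.28
offcut2 0.38 [338. 305. 400. 322.] [ 365.019 -253.35     2.256] 0.789
offcut3 0.97 [312. 209. 331. 236.] [ 6.08371e+02 -1.10958e+02  1.50000e-01] 0.131
offcut3 0.91 [363. 200. 380. 228.] [ 624.249 -255.471    3.026] 0.259
offcut3 0.8 [344. 231. 365. 259.] [ 543.412 -192.226    2.911] 0.055
offcut3 0.38 [338. 305. 400. 322.] [ 365.312 -252.841    2.052] 0.759
lamp_knob [[{'uv': [37.4, 249.2], 'confidence': 0.88}], [{'uv': [272.1, 272.2], 'confidence': 0.68}, {'uv': [555.6, 301.3], 'confidence': 0.56}]]
[498.36757427 358.42974546 480.86164945] [842.84694109 101.89411374 411.32226399]
lamp_head [[{'uv': [58.0, 255.2], 'confidence': 0.56}], []]Traceback (most recent call last):
  File "m1.py", line 13, in <module>
    A=[ray(q[0]["uv"],n) for q,n in zip(r,("top","scene"))]
           ~^^^
IndexError: list index out of range
```

```bash
cat >> h.py <<'E'
def tp(): 
    o=get_obs();return o["tool_pos"],o["tcp_rot"],o
def plan(x,y,z,yaw,pos=None,yw=None):
    """numbers from pose (default measured, tool assumed straight down) to target"""
    o=get_obs();p=o["tool_pos"] if pos is None else np.array(pos);a=o["tcp_rot"][2] if yw is None else yw
    d=np.array([x,y,z])-p;dx=np.cos(a)*d[0]+np.sin(a)*d[1];dy=np.sin(a)*d[0]-np.cos(a)*d[1]
    t=(yaw-a+np.pi/2)%np.pi-np.pi/2
    return "off %.3f %.3f %.3f  rz %.4f yaw->%.3f"%(dx/120,dy/120,-d[2]/120,-t/2/np.pi,a+t)
E
python3 - <<'E'
from h import *
im=cv2.imread("pics/top0.png")
k=onplane((37.4,249.2),312);print("knob",k,"scene proj",proj([[*k,312]],"scene"),"head270",onplane((58,255.2),240))
ks=onplane((555.6,301.3),312,"scene");print("knob by scene",ks)
for uv in((203,98),(225,147)): print([ (z,onplane(uv,z).round()) for z in(0,20,275,300,320,340)])
print("post top by scene",[(z,onplane((284,345),z,"scene").round()) for z in(290,310,330,350)])
for n,(x,y,a),z in(("check_board",(592.3,-186.3,.13),0),("offcut1",(608,-111,.112),12),("offcut2",(627,-254.6,2.854),12),("offcut3",(543.4,-192,2.911),12),("strip1",(535.8,260.8,.067),0),("strip1",(590.4,56,.035),0),("straightedge",(400.6,321.4,3.108),0),("offcut_bin",(417,77,.04),0)):
    c,s=np.cos(a),np.sin(a);Q=np.array([[c,-s,0],[s,c,0],[0,0,1]])
    for b in M[n]:
        p=b[b[:,2]==b[:,2].max()]@Q.T+[x,y,z];p=p[[0,1,3,2]]
        cv2.polylines(im,[(proj(p,"top")*16).astype(np.int32)],True,(0,0,255),1,cv2.LINE_AA,4)
cv2.imwrite("pics/ov.png",cv2.resize(im[160:400,130:440],None,fx=2.5,fy=2.5,interpolation=cv2.INTER_CUBIC))
# straight plan: from commanded start
print(plan(608,-111,200,.112,(221.6,476,226.7),2.706))
E
```

```text
knob [540.63562994 460.96134392] scene proj [[559.89945856 305.71197707]] head270 [541.21289012 460.84761294]
knob by scene [534.70400794 452.11003607]
[(0, array([1022.,  184.])), (20, array([1010.,  180.])), (275, array([857., 129.])), (300, array([842., 124.])), (320, array([830., 120.])), (340, array([818., 116.]))]
[(0, array([863., 130.])), (20, array([854., 127.])), (275, array([736.,  87.])), (300, array([724.,  84.])), (320, array([715.,  80.])), (340, array([706.,  77.]))]
post top by scene [(290, array([866., 137.])), (310, array([878., 149.])), (330, array([890., 160.])), (350, array([902., 171.]))]
off -4.983 -3.076 0.222  rz -0.0872 yaw->3.254
```

View pics/ov.png

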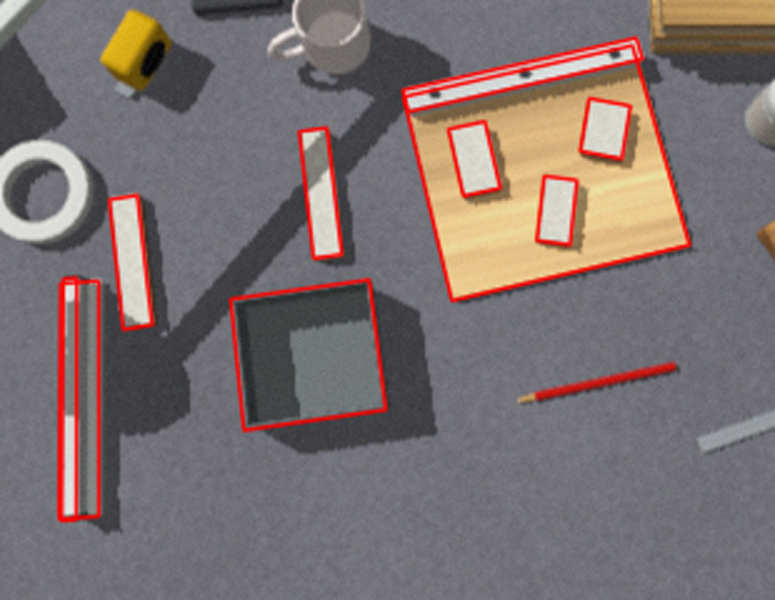

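The overlay outlines match the board, offcuts, strips, straightedge and bin well. The lamp post is at about (858,130) and the knob at (540,461), which is 459 mm away and so agrees with the stated 460 mm.

```bash
cat >> h.py <<'E'
def route(wps,start=None):
    """wps: [(x,y,z,yaw)]; prints calls. yaw mod pi nearest."""
    o=get_obs();p=np.array(o["tool_pos"]);a=o["tcp_rot"][2]
    if start is not None:p=np.array(start[:3],float);a=start[3]
    for w in wps:
        t=(w[3]-a+np.pi/2)%np.pi-np.pi/2;dw=np.array(w[:3])-p
        # turn happens in the first call(s)
        k=max(1,int(np.ceil(max(np.abs([np.cos(a)*dw[0]+np.sin(a)*dw[1],np.sin(a)*dw[0]-np.cos(a)*dw[1],dw[2]]))/118)))
        for i in range(k):
            d=dw/k;tt=t if i==0 else 0
            v=np.round([(np.cos(a)*d[0]+np.sin(a)*d[1])/120,(np.sin(a)*d[0]-np.cos(a)*d[1])/120,-d[2]/120],3)
            r=round(-tt/2/np.pi,4)
            n=max(np.linalg.norm(d)/60,abs(tt)/.18);print(v.tolist(),"rz",r,"rows>=%.1f"%n, "-> %s yaw %.3f"%(np.round(p+d,1),a+tt))
            p=p+d;a=a+tt
        print("--")
E
python3 - <<'E'
from h import *
route([(608,-111,110,.112),(608,-111,15.5,.112)],(221.6,476,226.7,2.706))
E
```

```text
[-0.831, -0.513, 0.162] rz -0.0872 rows>=3.0 -> [286.  378.2 207.2] yaw 3.254
[-0.442, -0.87, 0.162] rz 0.0 rows>=2.0 -> [350.4 280.3 187.8] yaw 3.254
[-0.442, -0.87, 0.162] rz 0.0 rows>=2.0 -> [414.8 182.5 168.4] yaw 3.254
[-0.442, -0.87, 0.162] rz 0.0 rows>=2.0 -> [479.2  84.7 148.9] yaw 3.254
[-0.442, -0.87, 0.162] rz 0.0 rows>=2.0 -> [543.6 -13.2 129.5] yaw 3.254
[-0.442, -0.87, 0.162] rz 0.0 rows>=2.0 -> [ 608. -111.  110.] yaw 3.254
--
[-0.0, -0.0, 0.788] rz -0.0 rows>=1.6 -> [ 608.  -111.    15.5] yaw 3.254
--
```

>>> send_rows(
  offset=[
    [-0.28, -0.17, 0.05],
    [-0.55, -0.34, 0.11],
    [-0.831, -0.513, 0.162],
    [-0.831, -0.513, 0.162],
  ],
  delta_rot=[
    [0, 0, -0.029],
    [0, 0, -0.058],
    [0, 0, -0.0872],
    [0, 0, -0.0872],
  ],
  grip=1,
)

```text
time: 1.25
tool_pos: [286.9, 376.4, 207.1]
tcp_rot: [-3.141, -0.0, -3.032]
contact_force: [-0.3, -0.2, -0.4]
grip_width: 91.8
finger_force: 0.0
```

>>> send_rows(
  offset=[
    [-0.22, -0.435, 0.08],
    [-0.442, -0.87, 0.162],
  ],
  delta_rot=[
    [0, 0, 0],
    [0, 0, 0],
  ],
)

```text
time: 1.5
tool_pos: [350.9, 280.4, 188.0]
tcp_rot: [3.141, 0.001, -3.03]
contact_force: [0.9, 0.5, 0.2]
grip_width: 91.6
finger_force: 0.0
```

>>> send_rows(
  offset=[
    [-0.22, -0.435, 0.08],
    [-0.442, -0.87, 0.162],
  ],
  delta_rot=[
    [0, 0, 0],
    [0, 0, 0],
  ],
)

```text
time: 1.75
tool_pos: [415.9, 181.8, 168.6]
tcp_rot: [3.141, 0.001, -3.031]
contact_force: [0.7, 0.3, 1.3]
grip_width: 91.7
finger_force: 0.0
```

>>> send_rows(
  offset=[
    [-0.22, -0.435, 0.08],
    [-0.442, -0.87, 0.162],
  ],
  delta_rot=[
    [0, 0, 0],
    [0, 0, 0],
  ],
)

```text
time: 2.0
tool_pos: [480.6, 83.8, 149.1]
tcp_rot: [3.141, 0.001, -3.032]
contact_force: [1.2, 0.1, 0.7]
grip_width: 91.7
finger_force: 0.0
```

>>> send_rows(
  offset=[
    [-0.22, -0.435, 0.08],
    [-0.442, -0.87, 0.162],
  ],
  delta_rot=[
    [0, 0, 0],
    [0, 0, 0],
  ],
)

```text
time: 2.25
tool_pos: [545.1, -14.0, 129.5]
tcp_rot: [3.141, 0.001, -3.032]
contact_force: [0.2, 0.7, -0.1]
grip_width: 91.5
finger_force: 0.0
```

>>> send_rows(
  offset=[
    [-0.22, -0.435, 0.08],
    [-0.442, -0.87, 0.162],
    [-0.442, -0.87, 0.162],
    [-0.442, -0.87, 0.162],
  ],
  delta_rot=[
    [0, 0, 0],
    [0, 0, 0],
    [0, 0, 0],
    [0, 0, 0],
  ],
)

```text
time: 2.75
tool_pos: [607.9, -110.0, 109.7]
tcp_rot: [3.141, -0.001, -3.031]
contact_force: [-0.1, -0.1, 0.5]
grip_width: 91.9
finger_force: 0.0
```

>>> send_rows(
  offset=[
    [0, 0, 0.4],
    [0, 0, 0.788],
    [0, 0, 0.788],
  ],
  delta_rot=[
    [0, 0, 0],
    [0, 0, 0],
    [0, 0, 0],
  ],
)

```text
time: 3.12
tool_pos: [607.6, -108.9, 14.8]
tcp_rot: [3.141, -0.001, -3.029]
contact_force: [-0.2, -0.6, 0.9]
grip_width: 91.8
finger_force: 0.0
```

>>> send_rows(
  offset=[
    [0, 0, 0],
    [0, 0, 0],
    [0, 0, 0],
    [0, 0, 0],
    [0, 0, 0],
  ],
  delta_rot=[
    [0, 0, 0],
    [0, 0, 0],
    [0, 0, 0],
    [0, 0, 0],
    [0, 0, 0],
  ],
  grip=0,
)

```text
time: 3.75
tool_pos: [608.0, -111.0, 15.6]
tcp_rot: [3.142, 0.0, -3.03]
contact_force: [0.0, -0.1, -0.7]
grip_width: 46.5
finger_force: 0.0
```

>>> send_rows(
  offset=[
    [0, 0, -0.25],
    [0, 0, -0.6],
    [0, 0, -0.9],
    [0, 0, -0.9],
  ],
  delta_rot=[
    [0, 0, 0],
    [0, 0, 0],
    [0, 0, 0],
    [0, 0, 0],
  ],
)

```text
time: 4.25
tool_pos: [609.7, -111.6, 126.9]
tcp_rot: [-3.139, 0.006, -3.03]
contact_force: [-0.1, 0.5, -0.0]
grip_width: 6.6
finger_force: 0.0
```

Run:
```python
from h import *
route([(417,77,110,.04),(417,77,30,.04),(417,77,120,.04),(627,-254.6,110,2.854),(627,-254.6,15.5,2.854)],(608,-111,123.5,3.254))
print('o3')
route([(543.4,-192,110,2.911),(543.4,-192,15.5,2.911),(543.4,-192,120,2.911),(417,77,120,3.182)],(417,77,120,3.182))
```

```text
[0.703, 0.868, 0.056] rz 0.0115 rows>=2.2 -> [512.5 -17.  116.8] yaw 3.182
[0.764, 0.815, 0.056] rz 0.0 rows>=2.2 -> [417.  77. 110.] yaw 3.182
--
[-0.0, 0.0, 0.667] rz -0.0 rows>=1.3 -> [417.  77.  30.] yaw 3.182
--
[-0.0, 0.0, -0.75] rz -0.0 rows>=1.5 -> [417.  77. 120.] yaw 3.182
--
[-0.546, -0.944, 0.028] rz 0.0521 rows>=2.2 -> [487.  -33.5 116.7] yaw 2.854
[-0.821, -0.718, 0.028] rz 0.0 rows>=2.2 -> [ 557.  -144.1  113.3] yaw 2.854
[-0.821, -0.718, 0.028] rz 0.0 rows>=2.2 -> [ 627.  -254.6  110. ] yaw 2.854
--
[0.0, 0.0, 0.788] rz -0.0 rows>=1.6 -> [ 627.  -254.6   15.5] yaw 2.854
--
o3
[-0.321, -0.761, 0.028] rz 0.0431 rows>=1.7 -> [459.1 -12.7 116.7] yaw 2.911
[-0.513, -0.647, 0.028] rz 0.0 rows>=1.7 -> [ 501.3 -102.3  113.3] yaw 2.911
[-0.513, -0.647, 0.028] rz 0.0 rows>=1.7 -> [ 543.4 -192.   110. ] yaw 2.911
--
[0.0, 0.0, 0.788] rz -0.0 rows>=1.6 -> [ 543.4 -192.    15.5] yaw 2.911
--
[0.0, 0.0, -0.871] rz -0.0 rows>=1.7 -> [ 543.4 -192.   120. ] yaw 2.911
--
[0.769, 0.971, -0.0] rz -0.0431 rows>=2.5 -> [480.2 -57.5 120. ] yaw 3.182
[0.481, 1.141, -0.0] rz 0.0 rows>=2.5 -> [417.  77. 120.] yaw 3.182
--
```

The fingers close at about 72 mm/s and need more rows than I gave them, so this grasp missed. I'll redo it with a narrower pre-opening.

>>> send_rows(
  offset=[
    [0, 0, 0],
    [0, 0, 0],
    [0, 0, 0],
    [0, 0, 0],
    [0, 0, 0],
    [0, 0, 0],
  ],
  delta_rot=[
    [0, 0, 0],
    [0, 0, 0],
    [0, 0, 0],
    [0, 0, 0],
    [0, 0, 0],
    [0, 0, 0],
  ],
  grip=0.65,
)

```text
time: 5.0
tool_pos: [608.0, -111.0, 123.5]
tcp_rot: [3.142, 0.0, -3.029]
contact_force: [-0.4, -0.4, 0.3]
grip_width: 58.3
finger_force: 0.0
```

Run:
```python
from h import *
print(get_obs()["tool_pos"],get_obs()["grip_width"])
optics.capture("top")
for d in finder.silhouettes("offcut1","top"):
    if d["confidence"]<.5: continue
    p,c=fit("offcut1",d["region"],12,guesses(d["region"],22,""));print(d["confidence"],d["box"],p.round(3),c)
```

```text
[ 607.95601058 -111.00162061  123.46011204] 58.28786589273732
0.65 [364.9, 198.6, 381.2, 227.8] [ 628.522 -258.12     2.733] 0.2928572645640579
```

>>> send_rows(
  offset=[
    [0, 0, 0.45],
    [0, 0, 0.9],
    [0, 0, 0.9],
  ],
  delta_rot=[
    [0, 0, 0],
    [0, 0, 0],
    [0, 0, 0],
  ],
)

```text
time: 5.48
tool_pos: [608.0, -111.0, 14.4]
tcp_rot: [3.141, -0.0, -3.03]
contact_force: [0.1, 1.1, -0.5]
grip_width: 60.3
finger_force: 0.0
```

>>> send_rows(
  offset=[
    [0, 0, 0],
    [0, 0, 0],
    [0, 0, 0],
    [0, 0, 0],
    [0, 0, 0],
  ],
  delta_rot=[
    [0, 0, 0],
    [0, 0, 0],
    [0, 0, 0],
    [0, 0, 0],
    [0, 0, 0],
  ],
  grip=0,
)

```text
time: 6.1
tool_pos: [608.0, -111.0, 15.8]
tcp_rot: [-3.142, 0.0, -3.03]
contact_force: [-1.4, 1.6, 2.4]
grip_width: 39.5
finger_force: 30.0
```

>>> send_rows(
  offset=[
    [0, 0, -0.25],
    [0, 0, -0.6],
    [0, 0, -0.9],
    [0, 0, -0.9],
  ],
  delta_rot=[
    [0, 0, 0],
    [0, 0, 0],
    [0, 0, 0],
    [0, 0, 0],
  ],
)

```text
time: 6.6
tool_pos: [609.7, -111.5, 126.7]
tcp_rot: [-3.139, 0.006, -3.029]
contact_force: [0.0, 0.1, -0.5]
grip_width: 39.9
finger_force: 30.0
```

Gripped. Next I carry it to the bin, release it, and go on to offcut2.

>>> send_rows(
  offset=[
    [0.23, 0.29, 0.02],
    [0.47, 0.58, 0.04],
    [0.703, 0.868, 0.056],
  ],
  delta_rot=[
    [0, 0, 0.004],
    [0, 0, 0.008],
    [0, 0, 0.0115],
  ],
)

```text
time: 6.98
tool_pos: [510.5, -16.0, 115.3]
tcp_rot: [3.141, -0.002, -3.103]
contact_force: [0.3, 0.8, 0.2]
grip_width: 39.9
finger_force: 30.0
```

>>> send_rows(
  offset=[
    [0.25, 0.27, 0.02],
    [0.51, 0.54, 0.04],
    [0.764, 0.815, 0.056],
    [0.764, 0.815, 0.056],
  ],
  delta_rot=[
    [0, 0, 0],
    [0, 0, 0],
    [0, 0, 0],
    [0, 0, 0],
  ],
)

```text
time: 7.48
tool_pos: [413.8, 78.6, 109.0]
tcp_rot: [3.141, -0.004, -3.099]
contact_force: [-0.2, 0.2, -0.5]
grip_width: 39.5
finger_force: 30.0
```

>>> send_rows(
  offset=[
    [0, 0, 0.25],
    [0, 0, 0.5],
    [0, 0, 0.667],
    [0, 0, 0.667],
    [0, 0, 0.667],
  ],
  delta_rot=[
    [0, 0, 0],
    [0, 0, 0],
    [0, 0, 0],
    [0, 0, 0],
    [0, 0, 0],
  ],
)

```text
time: 8.1
tool_pos: [417.6, 76.8, 30.3]
tcp_rot: [3.142, 0.001, -3.102]
contact_force: [0.2, 0.3, -0.1]
grip_width: 39.6
finger_force: 30.0
```

>>> send_rows(
  offset=[
    [0, 0, 0],
    [0, 0, 0],
    [0, 0, 0],
    [0, 0, 0],
  ],
  delta_rot=[
    [0, 0, 0],
    [0, 0, 0],
    [0, 0, 0],
    [0, 0, 0],
  ],
  grip=0.7,
)

```text
time: 8.6
tool_pos: [417.1, 77.2, 30.2]
tcp_rot: [3.142, 0.0, -3.102]
contact_force: [0.8, 0.2, 0.4]
grip_width: 64.0
finger_force: 0.0
```

>>> send_rows(
  offset=[
    [0, 0, -0.4],
    [0, 0, -0.75],
  ],
  delta_rot=[
    [0, 0, 0],
    [0, 0, 0],
  ],
)

```text
time: 8.85
tool_pos: [416.7, 77.2, 121.1]
tcp_rot: [3.141, -0.001, -3.102]
contact_force: [1.4, 0.6, -0.3]
grip_width: 64.2
finger_force: 0.0
```

>>> send_rows(
  offset=[
    [-0.18, -0.31, 0.01],
    [-0.36, -0.63, 0.02],
    [-0.546, -0.944, 0.028],
  ],
  delta_rot=[
    [0, 0, 0.0175],
    [0, 0, 0.035],
    [0, 0, 0.0521],
  ],
)

```text
time: 9.22
tool_pos: [487.5, -34.5, 116.9]
tcp_rot: [3.141, 0.001, 2.851]
contact_force: [0.8, -0.0, -0.2]
grip_width: 64.4
finger_force: 0.0
```

>>> send_rows(
  offset=[
    [-0.27, -0.24, 0.01],
    [-0.55, -0.48, 0.02],
    [-0.821, -0.718, 0.028],
  ],
  delta_rot=[
    [0, 0, 0],
    [0, 0, 0],
    [0, 0, 0],
  ],
)

```text
time: 9.6
tool_pos: [557.6, -145.2, 113.1]
tcp_rot: [3.141, -0.0, 2.854]
contact_force: [0.6, 0.4, 0.2]
grip_width: 64.2
finger_force: 0.0
```

>>> send_rows(
  offset=[
    [-0.27, -0.24, 0.01],
    [-0.55, -0.48, 0.02],
    [-0.821, -0.718, 0.028],
    [-0.821, -0.718, 0.028],
  ],
  delta_rot=[
    [0, 0, 0],
    [0, 0, 0],
    [0, 0, 0],
    [0, 0, 0],
  ],
)

```text
time: 10.1
tool_pos: [627.5, -257.1, 108.9]
tcp_rot: [-3.141, 0.0, 2.852]
contact_force: [0.1, 0.4, -0.2]
grip_width: 64.4
finger_force: 0.0
```

>>> send_rows(
  offset=[
    [0, 0, 0.4],
    [0, 0, 0.788],
    [0, 0, 0.788],
  ],
  delta_rot=[
    [0, 0, 0],
    [0, 0, 0],
    [0, 0, 0],
  ],
)

```text
time: 10.48
tool_pos: [626.4, -253.4, 14.4]
tcp_rot: [3.141, -0.001, 2.855]
contact_force: [-0.2, -0.4, -0.1]
grip_width: 64.1
finger_force: 0.0
```

>>> send_rows(
  offset=[
    [0, 0, 0],
    [0, 0, 0],
    [0, 0, 0],
    [0, 0, 0],
    [0, 0, 0],
  ],
  delta_rot=[
    [0, 0, 0],
    [0, 0, 0],
    [0, 0, 0],
    [0, 0, 0],
    [0, 0, 0],
  ],
  grip=0,
)

```text
time: 11.1
tool_pos: [627.1, -254.4, 15.7]
tcp_rot: [3.141, 0.0, 2.854]
contact_force: [-1.5, 1.7, 3.7]
grip_width: 44.6
finger_force: 29.9
```

>>> send_rows(
  offset=[
    [0, 0, -0.25],
    [0, 0, -0.6],
    [0, 0, -0.9],
    [0, 0, -0.9],
  ],
  delta_rot=[
    [0, 0, 0],
    [0, 0, 0],
    [0, 0, 0],
    [0, 0, 0],
  ],
)

```text
time: 11.6
tool_pos: [628.7, -255.6, 127.0]
tcp_rot: [-3.14, 0.007, 2.854]
contact_force: [-0.4, -0.2, -0.6]
grip_width: 45.0
finger_force: 29.9
```

Offcut2 is held at a width of 45 mm. I'll take it to the bin, then go above offcut3.

>>> send_rows(
  offset=[
    [0.27, 0.24, 0],
    [0.55, 0.48, 0],
    [0.821, 0.718, 0],
  ],
  delta_rot=[
    [0, 0, -0.0175],
    [0, 0, -0.035],
    [0, 0, -0.0521],
  ],
)

```text
time: 11.98
tool_pos: [555.4, -142.8, 122.0]
tcp_rot: [3.141, -0.002, -3.099]
contact_force: [0.3, 0.7, -0.8]
grip_width: 44.9
finger_force: 29.9
```

>>> send_rows(
  offset=[
    [0.18, 0.31, 0],
    [0.36, 0.63, 0],
    [0.546, 0.944, 0],
  ],
  delta_rot=[
    [0, 0, 0],
    [0, 0, 0],
    [0, 0, 0],
  ],
)

```text
time: 12.35
tool_pos: [485.5, -32.2, 122.3]
tcp_rot: [3.141, -0.002, -3.102]
contact_force: [-0.3, -0.2, -0.4]
grip_width: 44.7
finger_force: 29.9
```

>>> send_rows(
  offset=[
    [0.18, 0.31, 0],
    [0.36, 0.63, 0],
    [0.546, 0.944, 0],
    [0.546, 0.944, 0],
  ],
  delta_rot=[
    [0, 0, 0],
    [0, 0, 0],
    [0, 0, 0],
    [0, 0, 0],
  ],
)

```text
time: 12.85
tool_pos: [414.7, 78.8, 122.6]
tcp_rot: [3.141, -0.003, -3.098]
contact_force: [0.7, -0.4, -0.1]
grip_width: 44.7
finger_force: 29.9
```

>>> send_rows(
  offset=[
    [0, 0, 0.25],
    [0, 0, 0.5],
    [0, 0, 0.61],
    [0, 0, 0.61],
    [0, 0, 0.61],
  ],
  delta_rot=[
    [0, 0, 0],
    [0, 0, 0],
    [0, 0, 0],
    [0, 0, 0],
    [0, 0, 0],
  ],
)

```text
time: 13.48
tool_pos: [417.8, 77.0, 50.8]
tcp_rot: [-3.142, 0.001, -3.102]
contact_force: [-0.1, -0.1, -0.3]
grip_width: 44.5
finger_force: 29.9
```

>>> send_rows(
  offset=[
    [0, 0, 0],
    [0, 0, 0],
    [0, 0, 0],
  ],
  delta_rot=[
    [0, 0, 0],
    [0, 0, 0],
    [0, 0, 0],
  ],
  grip=0.65,
)

```text
time: 13.85
tool_pos: [417.2, 77.2, 50.5]
tcp_rot: [3.142, 0.001, -3.102]
contact_force: [-0.0, -0.5, 0.0]
grip_width: 59.2
finger_force: 0.0
```

>>> send_rows(
  offset=[
    [0, 0, -0.35],
    [0, 0, -0.61],
  ],
  delta_rot=[
    [0, 0, 0],
    [0, 0, 0],
  ],
)

```text
time: 14.1
tool_pos: [417.1, 77.2, 124.6]
tcp_rot: [3.142, 0.0, -3.102]
contact_force: [0.3, 0.2, 0.1]
grip_width: 59.5
finger_force: 0.0
```

>>> send_rows(
  offset=[
    [-0.16, -0.38, 0.01],
    [-0.321, -0.761, 0.028],
    [-0.321, -0.761, 0.028],
  ],
  delta_rot=[
    [0, 0, 0.0216],
    [0, 0, 0.0431],
    [0, 0, 0.0431],
  ],
)

```text
time: 14.48
tool_pos: [460.4, -14.9, 120.1]
tcp_rot: [-3.141, 0.001, 2.906]
contact_force: [0.1, 0.5, 0.0]
grip_width: 59.8
finger_force: 0.0
```

>>> send_rows(
  offset=[
    [-0.26, -0.32, 0.01],
    [-0.513, -0.647, 0.028],
  ],
  delta_rot=[
    [0, 0, 0],
    [0, 0, 0],
  ],
)

```text
time: 14.72
tool_pos: [501.4, -102.0, 116.8]
tcp_rot: [3.141, -0.0, 2.913]
contact_force: [1.4, 0.2, 1.0]
grip_width: 59.5
finger_force: 0.0
```

>>> send_rows(
  offset=[
    [-0.26, -0.32, 0.01],
    [-0.513, -0.647, 0.028],
    [-0.513, -0.647, 0.028],
    [-0.513, -0.647, 0.028],
  ],
  delta_rot=[
    [0, 0, 0],
    [0, 0, 0],
    [0, 0, 0],
    [0, 0, 0],
  ],
)

```text
time: 15.22
tool_pos: [542.7, -190.5, 112.9]
tcp_rot: [3.141, -0.002, 2.912]
contact_force: [1.0, 0.6, 0.9]
grip_width: 59.8
finger_force: 0.0
```

>>> send_rows(
  offset=[
    [0, 0, 0.4],
    [0, 0, 0.817],
    [0, 0, 0.817],
  ],
  delta_rot=[
    [0, 0, 0],
    [0, 0, 0],
    [0, 0, 0],
  ],
)

```text
time: 15.6
tool_pos: [543.1, -189.9, 14.5]
tcp_rot: [3.141, -0.001, 2.913]
contact_force: [-0.0, 0.1, 0.4]
grip_width: 59.5
finger_force: 0.0
```

>>> send_rows(
  offset=[
    [0, 0, 0],
    [0, 0, 0],
    [0, 0, 0],
    [0, 0, 0],
    [0, 0, 0],
  ],
  delta_rot=[
    [0, 0, 0],
    [0, 0, 0],
    [0, 0, 0],
    [0, 0, 0],
    [0, 0, 0],
  ],
  grip=0,
)

```text
time: 16.23
tool_pos: [543.5, -191.7, 15.7]
tcp_rot: [3.141, 0.0, 2.911]
contact_force: [-0.5, 2.9, 5.2]
grip_width: 34.5
finger_force: 30.0
```

>>> send_rows(
  offset=[
    [0, 0, -0.25],
    [0, 0, -0.6],
    [0, 0, -0.9],
    [0, 0, -0.9],
  ],
  delta_rot=[
    [0, 0, 0],
    [0, 0, 0],
    [0, 0, 0],
    [0, 0, 0],
  ],
)

```text
time: 16.73
tool_pos: [545.0, -192.9, 126.1]
tcp_rot: [-3.14, 0.006, 2.911]
contact_force: [1.1, 0.1, -0.5]
grip_width: 34.8
finger_force: 30.0
```

>>> send_rows(
  offset=[
    [0.26, 0.32, 0],
    [0.513, 0.647, 0],
    [0.513, 0.647, 0],
  ],
  delta_rot=[
    [0, 0, -0.0216],
    [0, 0, -0.0431],
    [0, 0, -0.0431],
  ],
)

```text
time: 17.1
tool_pos: [499.0, -99.5, 122.0]
tcp_rot: [3.14, -0.004, -3.098]
contact_force: [0.1, 0.4, -0.1]
grip_width: 34.8
finger_force: 30.0
```

>>> send_rows(
  offset=[
    [0.16, 0.38, 0],
    [0.321, 0.761, 0],
  ],
  delta_rot=[
    [0, 0, 0],
    [0, 0, 0],
  ],
)

```text
time: 17.35
tool_pos: [458.9, -12.4, 122.3]
tcp_rot: [3.142, -0.001, -3.105]
contact_force: [1.0, 0.7, 0.2]
grip_width: 34.3
finger_force: 30.0
```

>>> send_rows(
  offset=[
    [0.16, 0.38, 0],
    [0.321, 0.761, 0],
    [0.321, 0.761, 0],
    [0.321, 0.761, 0],
  ],
  delta_rot=[
    [0, 0, 0],
    [0, 0, 0],
    [0, 0, 0],
    [0, 0, 0],
  ],
)

```text
time: 17.85
tool_pos: [417.8, 76.7, 123.0]
tcp_rot: [-3.141, 0.0, -3.102]
contact_force: [1.4, -0.4, -0.3]
grip_width: 34.6
finger_force: 30.0
```

>>> send_rows(
  offset=[
    [0, 0, 0.2],
    [0, 0, 0.4],
    [0, 0, 0.47],
    [0, 0, 0.47],
    [0, 0, 0.47],
  ],
  delta_rot=[
    [0, 0, 0],
    [0, 0, 0],
    [0, 0, 0],
    [0, 0, 0],
    [0, 0, 0],
  ],
)

```text
time: 18.48
tool_pos: [417.9, 76.9, 67.5]
tcp_rot: [-3.142, 0.001, -3.102]
contact_force: [0.1, 0.4, 0.3]
grip_width: 34.6
finger_force: 30.0
```

>>> send_rows(
  offset=[
    [0, 0, 0],
    [0, 0, 0],
    [0, 0, 0],
    [0, 0, 0],
  ],
  delta_rot=[
    [0, 0, 0],
    [0, 0, 0],
    [0, 0, 0],
    [0, 0, 0],
  ],
  grip=0.6,
)

```text
time: 18.98
tool_pos: [417.1, 77.3, 67.0]
tcp_rot: [3.142, 0.0, -3.102]
contact_force: [-0.1, -0.5, -1.2]
grip_width: 54.7
finger_force: 0.0
```

>>> send_rows(
  offset=[
    [0, 0, -0.35],
    [0, 0, -0.7],
    [0, 0, -0.7],
  ],
  delta_rot=[
    [0, 0, 0],
    [0, 0, 0],
    [0, 0, 0],
  ],
)

```text
time: 19.35
tool_pos: [418.9, 77.3, 153.5]
tcp_rot: [-3.141, 0.007, -3.102]
contact_force: [-0.1, 0.6, -0.3]
grip_width: 55.1
finger_force: 0.0
```

```bash
cat > m2.py <<'E'
from h import *
import sys
im=optics.capture("top");cv2.imwrite("pics/now.png",im[:,:,::-1])
for name,z in(("strip1",0),("straightedge",0),("offcut1",20)):
    for d in finder.silhouettes(name,"top"):
        if d["confidence"]<.4: continue
        if name=="offcut1": print(name,d["confidence"],d["box"],onplane(((d["box"][0]+d["box"][2])/2,(d["box"][1]+d["box"][3])/2),30));continue
        p,c=fit(name,d["region"],z,guesses(d["region"],z+10,name));print(name,round(d["confidence"],2),np.round(d["box"]),p.round(3),round(c,3))
E
python3 m2.py
cat >> h.py <<'E'
BP=np.array([592.3,-186.3]);BA=.130
def bd(x,y): c,s=np.cos(BA),np.sin(BA);return BP+[c*x-s*y,s*x+c*y]
E
python3 -c "
from h import *
print(get_obs()['tool_pos']);print(bd(14,-45),bd(20,-45),bd(14,45),bd(-70,0))"
```

```text
strip1 0.57 [251. 211. 266. 262.] [590.185  55.797   3.16 ] 0.163
strip1 0.52 [178. 238. 187. 262.] [615.661 265.274   3.2  ] 0.616
straightedge 0.63 [152. 270. 171. 367.] [401.751 319.974   3.105] 0.134
[416.21136624  77.22078854 149.82017964]
[ 612.01540293 -229.10540722] [ 617.96477429 -228.32760236] [ 600.34833009 -139.86483679] [ 522.89066744 -195.37438998]
```

View pics/now.png

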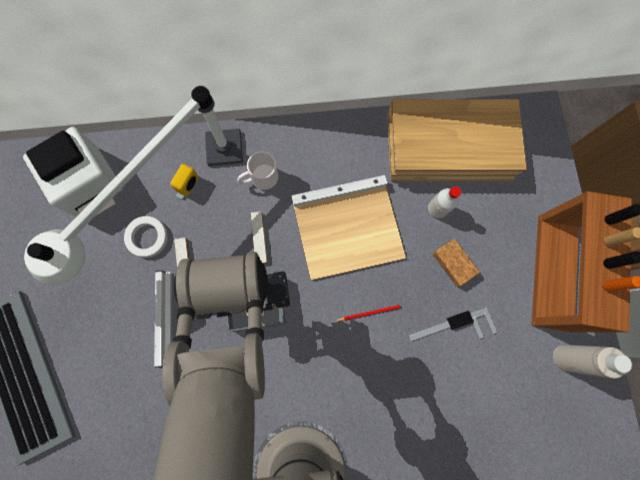

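The board is clear of offcuts and the strip at (258,238) has not moved. The arm covers the bin and part of the second strip. I'll fetch the first strip.

Run:
```python
from h import *
route([(590.3,56,100,.03),(590.3,56,3.5,.03),(590.3,56,70,.03),(*bd(12,-45),70,.13),(*bd(12,-45),17,.13)],(417,77.2,151,3.181))
```

```text
[-0.718, -0.117, 0.212] rz 0.0015 rows>=1.5 -> [503.6  66.6 125.5] yaw 3.172
[-0.719, -0.11, 0.212] rz 0.0 rows>=1.5 -> [590.3  56.  100. ] yaw 3.172
--
[-0.0, 0.0, 0.804] rz -0.0 rows>=1.6 -> [590.3  56.    3.5] yaw 3.172
--
[-0.0, 0.0, -0.554] rz -0.0 rows>=1.1 -> [590.3  56.   70. ] yaw 3.172
--
[-0.031, -0.794, -0.0] rz -0.0159 rows>=1.6 -> [596.9 -39.1  70. ] yaw 3.272
[0.048, -0.793, -0.0] rz 0.0 rows>=1.6 -> [ 603.5 -134.2   70. ] yaw 3.272
[0.048, -0.793, -0.0] rz 0.0 rows>=1.6 -> [ 610.  -229.4   70. ] yaw 3.272
--
[0.0, -0.0, 0.442] rz -0.0 rows>=0.9 -> [ 610.  -229.4   17. ] yaw 3.272
--
```

>>> send_rows(
  offset=[
    [-0.36, -0.06, 0.106],
    [-0.718, -0.117, 0.212],
  ],
  delta_rot=[
    [0, 0, 0.001],
    [0, 0, 0.0015],
  ],
)

```text
time: 19.8
tool_pos: [504.2, 66.5, 124.1]
tcp_rot: [3.141, -0.002, -3.111]
contact_force: [1.2, 0.5, 0.1]
grip_width: 54.9
finger_force: 0.0
```

>>> send_rows(
  offset=[
    [-0.36, -0.055, 0.106],
    [-0.719, -0.11, 0.212],
    [-0.719, -0.11, 0.212],
    [-0.719, -0.11, 0.212],
  ],
  delta_rot=[
    [0, 0, 0],
    [0, 0, 0],
    [0, 0, 0],
    [0, 0, 0],
  ],
)

```text
time: 20.3
tool_pos: [588.8, 56.2, 98.7]
tcp_rot: [3.141, -0.003, -3.111]
contact_force: [-1.0, 0.6, 0.4]
grip_width: 55.1
finger_force: 0.0
```

>>> send_rows(
  offset=[
    [0, 0, 0.4],
    [0, 0, 0.7],
    [0, 0, 0.8],
    [0, 0, 0.804],
  ],
  delta_rot=[
    [0, 0, 0],
    [0, 0, 0],
    [0, 0, 0],
    [0, 0, 0],
  ],
)

```text
time: 20.8
tool_pos: [589.9, 56.2, 3.9]
tcp_rot: [3.141, -0.0, -3.111]
contact_force: [0.4, -0.2, -0.2]
grip_width: 54.6
finger_force: 0.0
```

>>> send_rows(
  offset=[
    [0, 0, 0],
    [0, 0, 0],
    [0, 0, 0],
    [0, 0, 0],
    [0, 0, 0],
  ],
  delta_rot=[
    [0, 0, 0],
    [0, 0, 0],
    [0, 0, 0],
    [0, 0, 0],
    [0, 0, 0],
  ],
  grip=0,
)

```text
time: 21.42
tool_pos: [590.8, 56.0, 4.4]
tcp_rot: [3.142, 0.001, -3.111]
contact_force: [-1.2, 0.2, 5.9]
grip_width: 29.6
finger_force: 30.0
```

>>> send_rows(
  offset=[
    [0, 0, -0.2],
    [0, 0, -0.4],
    [0, 0, -0.554],
    [0, 0, -0.554],
  ],
  delta_rot=[
    [0, 0, 0],
    [0, 0, 0],
    [0, 0, 0],
    [0, 0, 0],
  ],
)

```text
time: 21.92
tool_pos: [591.2, 56.0, 71.2]
tcp_rot: [-3.141, 0.003, -3.111]
contact_force: [-0.4, -0.1, -0.0]
grip_width: 29.6
finger_force: 30.0
```

>>> send_rows(
  offset=[
    [-0.015, -0.397, 0],
    [-0.031, -0.794, 0],
  ],
  delta_rot=[
    [0, 0, -0.008],
    [0, 0, -0.0159],
  ],
)

```text
time: 22.18
tool_pos: [596.4, -39.5, 68.7]
tcp_rot: [3.141, -0.002, -3.008]
contact_force: [1.0, -0.1, -1.3]
grip_width: 29.8
finger_force: 30.0
```

>>> send_rows(
  offset=[
    [0.024, -0.397, 0],
    [0.048, -0.793, 0],
  ],
  delta_rot=[
    [0, 0, 0],
    [0, 0, 0],
  ],
)

```text
time: 22.42
tool_pos: [603.0, -135.5, 68.6]
tcp_rot: [3.141, -0.002, -3.011]
contact_force: [0.1, -0.5, -0.7]
grip_width: 29.8
finger_force: 30.0
```

>>> send_rows(
  offset=[
    [0.024, -0.397, 0],
    [0.048, -0.7, 0],
    [0.048, -0.793, 0],
    [0.048, -0.793, 0],
  ],
  delta_rot=[
    [0, 0, 0],
    [0, 0, 0],
    [0, 0, 0],
    [0, 0, 0],
  ],
)

```text
time: 22.92
tool_pos: [609.8, -229.2, 68.8]
tcp_rot: [3.14, -0.001, -3.012]
contact_force: [-0.0, 0.1, -1.1]
grip_width: 29.6
finger_force: 30.0
```

>>> send_rows(
  offset=[
    [0, 0, 0.2],
    [0, 0, 0.38],
    [0, 0, 0.44],
    [0, 0, 0.44],
    [0, 0, 0.44],
  ],
  delta_rot=[
    [0, 0, 0],
    [0, 0, 0],
    [0, 0, 0],
    [0, 0, 0],
    [0, 0, 0],
  ],
)

```text
time: 23.55
tool_pos: [610.7, -228.6, 17.7]
tcp_rot: [-3.141, 0.001, -3.01]
contact_force: [0.4, 0.0, -0.5]
grip_width: 29.6
finger_force: 30.0
```

Run:
```python
from h import *
o=get_obs();d=o["tool_pos"][:2]-BP;c,s=np.cos(BA),np.sin(BA);print("board xy",c*d[0]+s*d[1],-s*d[0]+c*d[1],o["tool_pos"],o["tcp_rot"],o["contact_force"],o["grip_width"])
d=finder
im=optics.capture("top")[170:290,280:420,::-1];cv2.imwrite("pics/c1.png",cv2.resize(im,None,fx=5,fy=5,interpolation=cv2.INTER_CUBIC))
```

```text
board xy 12.763055447028375 -44.34193615093033 [ 610.7035883  -228.61324643   17.66144095] [-3.14132318e+00  7.13677087e-04 -3.01039124e+00] [ 0.40441098  0.01172426 -0.45224258] 29.586138413765916
```

View pics/c1.png

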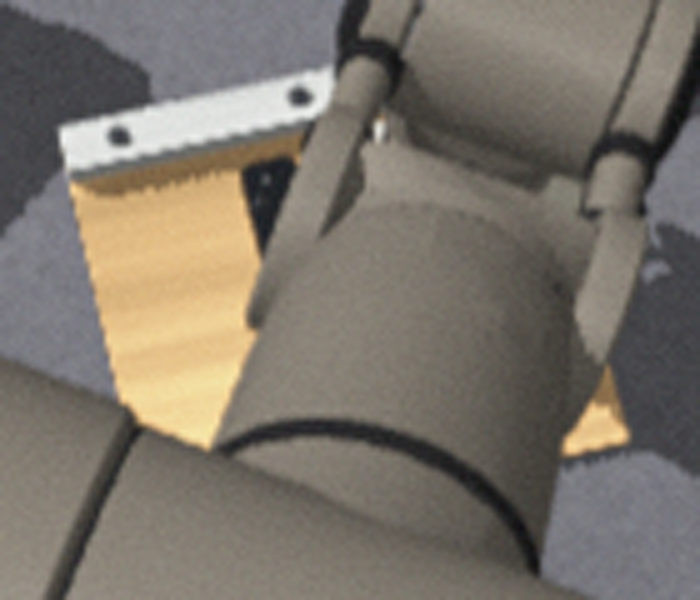

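The arm hides the strip, so I'll use the measured force to find the fence.

>>> send_rows(
  offset=[
    [-0.02, 0, 0.008],
    [-0.04, 0, 0.008],
    [-0.04, 0, 0.008],
    [-0.04, 0, 0.008],
  ],
  delta_rot=[
    [0, 0, 0],
    [0, 0, 0],
    [0, 0, 0],
    [0, 0, 0],
  ],
)

```text
time: 24.1
tool_pos: [615.2, -228.7, 16.3]
tcp_rot: [-3.142, 0.0, -3.011]
contact_force: [0.6, 1.1, -0.3]
grip_width: 29.6
finger_force: 30.0
```

>>> send_rows(
  offset=[
    [-0.008, 0, 0],
    [-0.016, 0, 0],
    [-0.016, 0, 0],
  ],
  delta_rot=[
    [0, 0, 0],
    [0, 0, 0],
    [0, 0, 0],
  ],
)

```text
time: 24.48
tool_pos: [617.0, -228.4, 16.3]
tcp_rot: [-3.142, 0.0, -3.011]
contact_force: [0.9, -0.7, -0.1]
grip_width: 30.0
finger_force: 30.0
```

>>> send_rows(
  offset=[
    [-0.008, 0, 0],
    [-0.016, 0, 0],
    [-0.016, 0, 0],
  ],
  delta_rot=[
    [0, 0, 0],
    [0, 0, 0],
    [0, 0, 0],
  ],
)

```text
time: 24.85
tool_pos: [619.0, -228.2, 16.3]
tcp_rot: [-3.142, 0.0, -3.011]
contact_force: [-0.3, 0.5, 0.5]
grip_width: 29.8
finger_force: 30.0
```

>>> send_rows(
  offset=[
    [-0.008, 0, 0],
    [-0.016, 0, 0],
    [-0.016, 0, 0],
  ],
  delta_rot=[
    [0, 0, 0],
    [0, 0, 0],
    [0, 0, 0],
  ],
)

```text
time: 25.22
tool_pos: [619.7, -228.1, 16.3]
tcp_rot: [3.141, -0.002, -3.011]
contact_force: [-6.4, 0.0, 5.1]
grip_width: 29.9
finger_force: 30.0
```

>>> send_rows(
  offset=[
    [-0.006, 0, 0],
    [-0.012, 0, 0],
    [-0.012, 0, 0],
  ],
  delta_rot=[
    [0, 0, 0],
    [0, 0, 0],
    [0, 0, 0],
  ],
)

```text
time: 25.6
tool_pos: [619.7, -228.1, 16.2]
tcp_rot: [3.14, -0.005, -3.011]
contact_force: [-10.8, -1.9, 8.4]
grip_width: 29.5
finger_force: 30.0
```

Contact came at 619.7. I'll relax the push, release and lift.

>>> send_rows(
  offset=[
    [0.018, 0, 0],
    [0.018, 0, 0.008],
    [0.018, 0, 0.008],
  ],
  delta_rot=[
    [0, 0, 0],
    [0, 0, 0],
    [0, 0, 0],
  ],
)

```text
time: 25.98
tool_pos: [619.7, -228.1, 16.2]
tcp_rot: [-3.142, -0.001, -3.011]
contact_force: [-6.3, 0.3, 8.7]
grip_width: 29.6
finger_force: 30.0
```

>>> send_rows(
  offset=[
    [0, 0, 0],
    [0, 0, 0],
    [0, 0, 0],
  ],
  delta_rot=[
    [0, 0, 0],
    [0, 0, 0],
    [0, 0, 0],
  ],
  grip=0.55,
)

```text
time: 26.35
tool_pos: [620.2, -227.9, 14.9]
tcp_rot: [3.141, 0.0, -3.011]
contact_force: [-0.1, 0.2, 0.5]
grip_width: 49.4
finger_force: 0.0
```

>>> send_rows(
  offset=[
    [0, 0, -0.4],
    [0, 0, -0.85],
    [0, 0, -0.85],
    [0, 0, -0.85],
  ],
  delta_rot=[
    [0, 0, 0],
    [0, 0, 0],
    [0, 0, 0],
    [0, 0, 0],
  ],
)

```text
time: 26.85
tool_pos: [619.7, -227.7, 116.7]
tcp_rot: [3.141, -0.001, -3.011]
contact_force: [-0.1, -0.1, -0.3]
grip_width: 50.6
finger_force: 0.0
```

```bash
python3 - <<'E'
from h import *
o=get_obs();print(o["tool_pos"])
route([(535.8,260.8,118,.067),(535.8,260.8,3.5,.067),(535.8,260.8,75,.067),(*bd(10,45),75,.13),(*bd(10,45),17,.13)])
E
python3 m2.py
```

```text
[ 619.7223416  -227.73006249  116.65554934]
[0.033, 0.825, -0.002] rz 0.0101 rows>=1.7 -> [ 602.9 -130.   116.9] yaw -3.075
[0.085, 0.822, -0.002] rz 0.0 rows>=1.7 -> [586.2 -32.3 117.2] yaw -3.075
[0.085, 0.822, -0.002] rz 0.0 rows>=1.7 -> [569.4  65.4 117.5] yaw -3.075
[0.085, 0.822, -0.002] rz 0.0 rows>=1.7 -> [552.6 163.1 117.7] yaw -3.075
[0.085, 0.822, -0.002] rz 0.0 rows>=1.7 -> [535.8 260.8 118. ] yaw -3.075
--
[0.0, -0.0, 0.954] rz -0.0 rows>=1.9 -> [535.8 260.8   3.5] yaw -3.075
--
[-0.0, 0.0, -0.596] rz -0.0 rows>=1.2 -> [535.8 260.8  75. ] yaw -3.075
--
[-0.07, -0.842, -0.0] rz -0.01 rows>=1.7 -> [550.9 160.5  75. ] yaw -3.012
[-0.017, -0.845, -0.0] rz 0.0 rows>=1.7 -> [566.1  60.2  75. ] yaw -3.012
[-0.017, -0.845, -0.0] rz 0.0 rows>=1.7 -> [581.2 -40.1  75. ] yaw -3.012
[-0.017, -0.845, -0.0] rz 0.0 rows>=1.7 -> [ 596.4 -140.4   75. ] yaw -3.012
--
[-0.0, -0.0, 0.483] rz -0.0 rows>=1.0 -> [ 596.4 -140.4   17. ] yaw -3.012
--
strip1 0.95 [175. 239. 188. 292.] [537.756 260.765   3.206] 0.104
straightedge 0.86 [153. 269. 169. 371.] [401.788 320.025   3.104] 0.057
```

>>> send_rows(
  offset=[
    [0.016, 0.41, 0],
    [0.033, 0.825, 0],
  ],
  delta_rot=[
    [0, 0, 0.005],
    [0, 0, 0.0101],
  ],
)

```text
time: 27.3
tool_pos: [602.5, -129.6, 115.9]
tcp_rot: [3.141, -0.002, -3.077]
contact_force: [0.6, 0.5, 0.1]
grip_width: 50.5
finger_force: 0.0
```

>>> send_rows(
  offset=[
    [0.042, 0.41, 0],
    [0.085, 0.822, 0],
  ],
  delta_rot=[
    [0, 0, 0],
    [0, 0, 0],
  ],
)

```text
time: 27.55
tool_pos: [585.7, -31.1, 116.4]
tcp_rot: [3.141, -0.001, -3.075]
contact_force: [-0.3, 0.1, -0.3]
grip_width: 50.4
finger_force: 0.0
```

>>> send_rows(
  offset=[
    [0.042, 0.41, 0],
    [0.085, 0.822, 0],
  ],
  delta_rot=[
    [0, 0, 0],
    [0, 0, 0],
  ],
)

```text
time: 27.8
tool_pos: [569.0, 66.6, 116.5]
tcp_rot: [3.141, -0.001, -3.075]
contact_force: [0.7, 0.8, -1.1]
grip_width: 50.2
finger_force: 0.0
```

>>> send_rows(
  offset=[
    [0.042, 0.41, 0],
    [0.085, 0.822, 0],
  ],
  delta_rot=[
    [0, 0, 0],
    [0, 0, 0],
  ],
)

```text
time: 28.05
tool_pos: [552.2, 164.3, 116.5]
tcp_rot: [-3.142, -0.001, -3.075]
contact_force: [1.6, -0.4, 0.0]
grip_width: 50.7
finger_force: 0.0
```

>>> send_rows(
  offset=[
    [0.042, 0.41, 0],
    [0.085, 0.822, 0],
    [0.085, 0.822, 0],
    [0.085, 0.822, 0],
  ],
  delta_rot=[
    [0, 0, 0],
    [0, 0, 0],
    [0, 0, 0],
    [0, 0, 0],
  ],
)

```text
time: 28.55
tool_pos: [535.9, 260.2, 116.5]
tcp_rot: [-3.141, -0.001, -3.074]
contact_force: [-0.2, -0.5, -0.1]
grip_width: 50.6
finger_force: 0.0
```

>>> send_rows(
  offset=[
    [0, 0, 0.4],
    [0, 0, 0.8],
    [0, 0, 0.94],
    [0, 0, 0.945],
  ],
  delta_rot=[
    [0, 0, 0],
    [0, 0, 0],
    [0, 0, 0],
    [0, 0, 0],
  ],
)

```text
time: 29.05
tool_pos: [536.2, 259.6, 3.4]
tcp_rot: [-3.141, -0.002, -3.076]
contact_force: [-0.3, 0.7, 0.2]
grip_width: 50.5
finger_force: 0.0
```

>>> send_rows(
  offset=[
    [0, 0, 0],
    [0, 0, 0],
    [0, 0, 0],
    [0, 0, 0],
    [0, 0, 0],
  ],
  delta_rot=[
    [0, 0, 0],
    [0, 0, 0],
    [0, 0, 0],
    [0, 0, 0],
    [0, 0, 0],
  ],
  grip=0,
)

```text
time: 29.68
tool_pos: [537.0, 260.9, 5.3]
tcp_rot: [3.141, 0.002, -3.075]
contact_force: [-0.6, -0.3, 5.4]
grip_width: 29.6
finger_force: 30.0
```

>>> send_rows(
  offset=[
    [0, 0, -0.2],
    [0, 0, -0.4],
    [0, 0, -0.596],
    [0, 0, -0.596],
  ],
  delta_rot=[
    [0, 0, 0],
    [0, 0, 0],
    [0, 0, 0],
    [0, 0, 0],
  ],
)

```text
time: 30.18
tool_pos: [537.3, 261.1, 77.3]
tcp_rot: [3.14, 0.004, -3.075]
contact_force: [0.8, 0.5, 0.4]
grip_width: 29.8
finger_force: 30.0
```

>>> send_rows(
  offset=[
    [-0.035, -0.42, 0],
    [-0.07, -0.842, 0],
  ],
  delta_rot=[
    [0, 0, -0.005],
    [0, 0, -0.01],
  ],
)

```text
time: 30.42
tool_pos: [550.6, 159.6, 74.2]
tcp_rot: [-3.142, -0.001, -3.009]
contact_force: [0.9, 0.3, -0.7]
grip_width: 29.9
finger_force: 30.0
```

>>> send_rows(
  offset=[
    [-0.009, -0.42, 0],
    [-0.017, -0.845, 0],
  ],
  delta_rot=[
    [0, 0, 0],
    [0, 0, 0],
  ],
)

```text
time: 30.68
tool_pos: [565.9, 58.6, 74.2]
tcp_rot: [3.141, -0.002, -3.012]
contact_force: [1.2, 0.3, -0.5]
grip_width: 29.9
finger_force: 30.0
```

>>> send_rows(
  offset=[
    [-0.009, -0.42, 0],
    [-0.017, -0.845, 0],
  ],
  delta_rot=[
    [0, 0, 0],
    [0, 0, 0],
  ],
)

```text
time: 30.92
tool_pos: [581.0, -41.7, 74.1]
tcp_rot: [3.141, -0.002, -3.012]
contact_force: [1.3, 0.6, -0.2]
grip_width: 29.6
finger_force: 30.0
```

>>> send_rows(
  offset=[
    [-0.009, -0.42, 0],
    [-0.017, -0.75, 0],
    [-0.017, -0.845, 0],
    [-0.017, -0.845, 0],
  ],
  delta_rot=[
    [0, 0, 0],
    [0, 0, 0],
    [0, 0, 0],
    [0, 0, 0],
  ],
)

```text
time: 31.42
tool_pos: [596.1, -140.4, 74.4]
tcp_rot: [3.14, -0.001, -3.013]
contact_force: [0.1, 0.8, -1.0]
grip_width: 29.7
finger_force: 30.0
```

>>> send_rows(
  offset=[
    [0, 0, 0.2],
    [0, 0, 0.4],
    [0, 0, 0.48],
    [0, 0, 0.48],
    [0, 0, 0.48],
  ],
  delta_rot=[
    [0, 0, 0],
    [0, 0, 0],
    [0, 0, 0],
    [0, 0, 0],
    [0, 0, 0],
  ],
)

```text
time: 32.05
tool_pos: [597.0, -139.8, 18.2]
tcp_rot: [-3.141, 0.001, -3.011]
contact_force: [0.2, 0.3, -1.0]
grip_width: 29.4
finger_force: 30.0
```

>>> send_rows(
  offset=[
    [-0.02, 0, 0],
    [-0.05, 0, 0],
    [-0.05, 0, 0],
    [-0.05, 0, 0],
  ],
  delta_rot=[
    [0, 0, 0],
    [0, 0, 0],
    [0, 0, 0],
    [0, 0, 0],
  ],
)

```text
time: 32.55
tool_pos: [602.6, -139.8, 17.7]
tcp_rot: [3.141, -0.0, -3.012]
contact_force: [0.9, 0.2, -0.2]
grip_width: 29.6
finger_force: 30.0
```

>>> send_rows(
  offset=[
    [-0.01, 0, 0],
    [-0.02, 0, 0],
    [-0.02, 0, 0],
  ],
  delta_rot=[
    [0, 0, 0],
    [0, 0, 0],
    [0, 0, 0],
  ],
)

```text
time: 32.92
tool_pos: [605.2, -139.4, 17.8]
tcp_rot: [3.142, 0.0, -3.012]
contact_force: [-0.3, 0.3, -0.8]
grip_width: 30.0
finger_force: 30.0
```

>>> send_rows(
  offset=[
    [-0.01, 0, 0],
    [-0.02, 0, 0],
    [-0.02, 0, 0],
  ],
  delta_rot=[
    [0, 0, 0],
    [0, 0, 0],
    [0, 0, 0],
  ],
)

```text
time: 33.3
tool_pos: [607.0, -139.1, 17.6]
tcp_rot: [3.141, -0.001, -3.012]
contact_force: [-1.6, -0.4, 0.4]
grip_width: 29.7
finger_force: 30.0
```

>>> send_rows(
  offset=[
    [-0.008, 0, 0],
    [-0.016, 0, 0],
    [-0.016, 0, 0],
  ],
  delta_rot=[
    [0, 0, 0],
    [0, 0, 0],
    [0, 0, 0],
  ],
)

```text
time: 33.67
tool_pos: [607.0, -139.0, 17.3]
tcp_rot: [3.14, -0.005, -3.012]
contact_force: [-9.8, -1.4, 2.7]
grip_width: 29.4
finger_force: 30.0
```

>>> send_rows(
  offset=[
    [0.014, 0, 0],
    [0.014, 0, 0.01],
    [0.014, 0, 0.01],
  ],
  delta_rot=[
    [0, 0, 0],
    [0, 0, 0],
    [0, 0, 0],
  ],
)

```text
time: 34.05
tool_pos: [607.0, -139.1, 16.6]
tcp_rot: [3.141, -0.001, -3.012]
contact_force: [-5.7, -0.6, 2.8]
grip_width: 30.1
finger_force: 30.0
```

>>> send_rows(
  offset=[
    [0, 0, 0],
    [0, 0, 0],
    [0, 0, 0],
  ],
  delta_rot=[
    [0, 0, 0],
    [0, 0, 0],
    [0, 0, 0],
  ],
  grip=0.5,
)

```text
time: 34.42
tool_pos: [608.2, -139.1, 16.7]
tcp_rot: [-3.141, 0.001, -3.012]
contact_force: [0.2, -0.4, 0.6]
grip_width: 45.4
finger_force: 0.0
```

>>> send_rows(
  offset=[
    [0, 0, -0.4],
    [0, 0, -0.85],
    [0, 0, -0.85],
    [0, 0, -0.85],
  ],
  delta_rot=[
    [0, 0, 0],
    [0, 0, 0],
    [0, 0, 0],
    [0, 0, 0],
  ],
)

```text
time: 34.92
tool_pos: [607.4, -138.9, 118.2]
tcp_rot: [3.141, -0.0, -3.012]
contact_force: [0.2, -0.2, -0.8]
grip_width: 45.9
finger_force: 0.0
```

Run:
```python
from h import *
o=get_obs();print(o["tool_pos"],o["grip_width"])
route([(401.8,320.2,118,3.105)])
```

```text
[ 607.42377414 -138.90574094  118.21025403] 45.90770546538357
[0.241, 0.803, 0.0] rz 0.0265 rows>=1.7 -> [566.3 -47.1 118.2] yaw -3.178
[0.37, 0.752, 0.0] rz 0.0 rows>=1.7 -> [525.2  44.7 118.1] yaw -3.178
[0.37, 0.752, 0.0] rz 0.0 rows>=1.7 -> [484.  136.6 118.1] yaw -3.178
[0.37, 0.752, 0.0] rz 0.0 rows>=1.7 -> [442.9 228.4 118. ] yaw -3.178
[0.37, 0.752, 0.0] rz 0.0 rows>=1.7 -> [401.8 320.2 118. ] yaw -3.178
--
```

>>> send_rows(
  offset=[
    [0.12, 0.4, 0],
    [0.241, 0.803, 0],
  ],
  delta_rot=[
    [0, 0, 0.013],
    [0, 0, 0.0265],
  ],
)

```text
time: 35.17
tool_pos: [564.9, -46.4, 116.4]
tcp_rot: [3.141, -0.003, 3.1]
contact_force: [0.1, 0.4, -0.7]
grip_width: 45.9
finger_force: 0.0
```

>>> send_rows(
  offset=[
    [0.185, 0.376, 0],
    [0.37, 0.752, 0],
  ],
  delta_rot=[
    [0, 0, 0],
    [0, 0, 0],
  ],
)

```text
time: 35.42
tool_pos: [523.7, 45.9, 116.8]
tcp_rot: [3.141, -0.003, 3.104]
contact_force: [0.5, -0.1, -0.4]
grip_width: 45.8
finger_force: 0.0
```

>>> send_rows(
  offset=[
    [0.185, 0.376, 0],
    [0.37, 0.752, 0],
  ],
  delta_rot=[
    [0, 0, 0],
    [0, 0, 0],
  ],
)

```text
time: 35.67
tool_pos: [482.6, 137.6, 117.0]
tcp_rot: [-3.141, -0.003, 3.105]
contact_force: [-0.3, 0.0, 0.1]
grip_width: 46.5
finger_force: 0.0
```

>>> send_rows(
  offset=[
    [0.185, 0.376, 0],
    [0.37, 0.752, 0],
  ],
  delta_rot=[
    [0, 0, 0],
    [0, 0, 0],
  ],
)

```text
time: 35.92
tool_pos: [441.6, 229.2, 117.0]
tcp_rot: [-3.141, -0.003, 3.105]
contact_force: [-0.2, -0.3, 0.6]
grip_width: 45.8
finger_force: 0.0
```

>>> send_rows(
  offset=[
    [0.185, 0.376, 0],
    [0.37, 0.752, 0],
    [0.37, 0.752, 0],
    [0.37, 0.752, 0],
    [0.37, 0.752, 0],
  ],
  delta_rot=[
    [0, 0, 0],
    [0, 0, 0],
    [0, 0, 0],
    [0, 0, 0],
    [0, 0, 0],
  ],
)

```text
time: 36.55
tool_pos: [402.7, 318.8, 118.0]
tcp_rot: [-3.141, -0.001, 3.103]
contact_force: [-0.0, 0.5, -0.6]
grip_width: 45.5
finger_force: 0.0
```

```bash
cat > m3.py <<'E'
from h import *
im=optics.capture("top").copy();c,s=np.cos(BA),np.sin(BA)
for name,z in(("strip1",12),("check_board",0),("straightedge",12)):
    for d in finder.silhouettes(name,"top"):
        if d["confidence"]<.4: continue
        b=d["box"];u=((b[0]+b[2])/2,(b[1]+b[3])/2)
        g=[(*onplane(u,20),.13)] if name!="straightedge" else guesses(d["region"],z+20,name)
        if name=="straightedge" and g[0][1]>100:z=0
        p,cc=fit(name,d["region"],z,g,hull=name=="check_board");q=p[:2]-BP
        print(name,round(d["confidence"],2),np.round(b),p.round(3),round(cc,3),"board",(c*q[0]+s*q[1]).round(1),(-s*q[0]+c*q[1]).round(1),(p[2]-BA).round(3))
        if cc<.3:
          for bx in M[name]:
            Q=np.array([[np.cos(p[2]),-np.sin(p[2]),0],[np.sin(p[2]),np.cos(p[2]),0],[0,0,1]])
            r=(bx[bx[:,2]==bx[:,2].max()]@Q.T+[p[0],p[1],z])[[0,1,3,2]]
            cv2.polylines(im,[(proj(r,"top")*16).astype(np.int32)],True,(255,0,0),1,cv2.LINE_AA,4)
import sys
cv2.imwrite(sys.argv[1],cv2.resize(im[160:300,270:430,::-1],None,fx=4.5,fy=4.5,interpolation=cv2.INTER_CUBIC))
E
python3 m3.py pics/c2.png
```

```text
strip1 0.93 [318. 198. 341. 249.] [ 6.06869e+02 -1.38619e+02  1.33000e-01] 0.067 board 20.6 45.4 0.003
strip1 0.69 [348. 192. 374. 242.] [ 6.1753e+02 -2.2761e+02  1.3200e-01] 0.086 board 19.7 -44.2 0.002
check_board 0.63 [290. 179. 406. 278.] [ 5.92965e+02 -1.85707e+02  1.26000e-01] 0.018 board 0.7 0.5 -0.004
check_board 0.51 [407. 309. 498. 340.] [ 3.68540e+02 -4.25253e+02  2.34000e-01] 0.808 board -252.8 -207.9 0.104
straightedge 0.73 [134. 272. 152. 370.] [404.513 370.5     3.115] 0.519 board -114.0 576.4 2.985
```

View pics/c2.png

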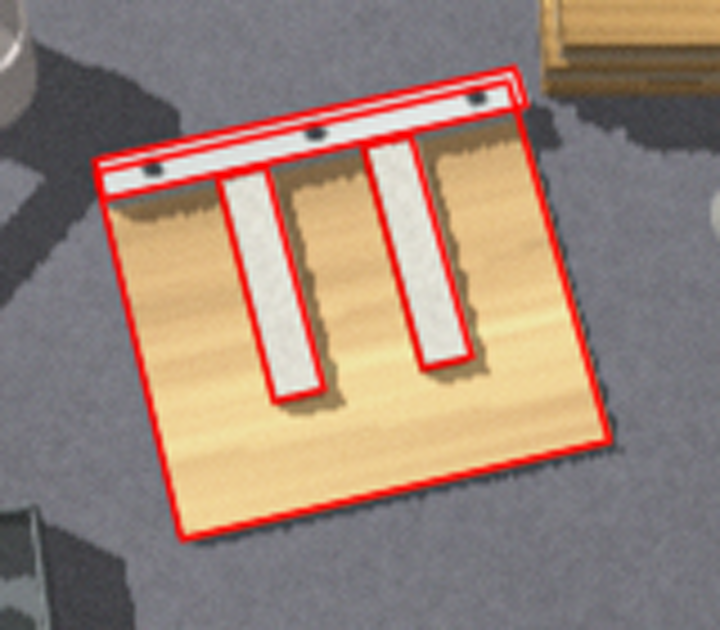

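Both strips are home, and their fitted outlines sit on the fence. The straightedge seems to have been knocked aside, with its box now starting at column 134, so I'll look at that area.

Run:
```python
from h import *
im=optics.capture("top");cv2.imwrite("pics/c3.png",cv2.resize(im[220:400,60:280,::-1],None,fx=3,fy=3))
```

```text
(no output)
```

View pics/c3.png

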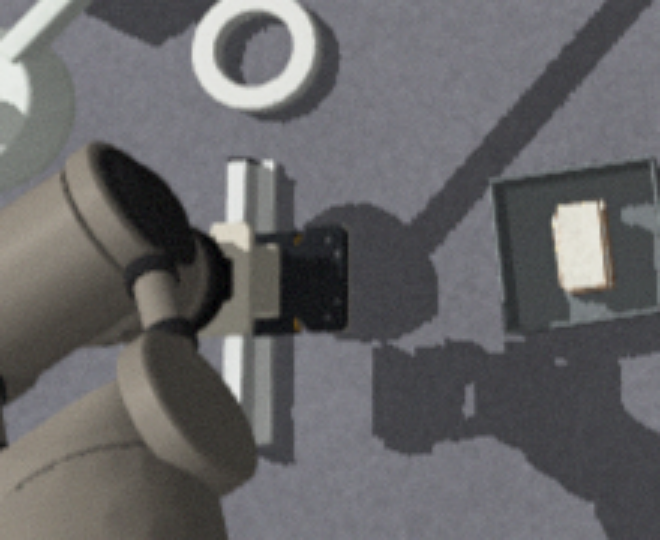

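The straightedge has been knocked about 18 px to the left. The bin shows the stacked offcuts. I'll move aside for a clear measurement.

>>> send_rows(
  offset=[
    [0, -0.5, 0],
    [0, -1, 0],
    [0, -1, 0],
  ],
  delta_rot=[
    [0, 0, 0],
    [0, 0, 0],
    [0, 0, 0],
  ],
)

```text
time: 37.17
tool_pos: [397.7, 196.8, 118.7]
tcp_rot: [-3.141, -0.001, 3.1]
contact_force: [0.2, 0.1, -0.3]
grip_width: 45.9
finger_force: 0.0
```

>>> send_rows(
  offset=[
    [0, -0.5, 0],
    [0, -1, 0],
    [0, -1, 0],
    [0, -1, 0],
  ],
  delta_rot=[
    [0, 0, 0],
    [0, 0, 0],
    [0, 0, 0],
    [0, 0, 0],
  ],
)

```text
time: 37.67
tool_pos: [394.0, 80.5, 118.8]
tcp_rot: [3.141, 0.001, 3.104]
contact_force: [0.2, -0.3, -0.3]
grip_width: 46.3
finger_force: 0.0
```

```bash
python3 m2.py
python3 - <<'E'
from h import *
print(get_obs()["tool_pos"])
im=cv2.imread("pics/now.png");cv2.imwrite("pics/c4.png",cv2.resize(im[220:400,60:280],None,fx=3,fy=3))
E
```

```text
strip1 0.88 [349. 189. 376. 242.] [ 6.20944e+02 -2.30165e+02  1.17000e-01] 0.046
strip1 0.75 [320. 200. 342. 250.] [ 6.09671e+02 -1.40259e+02  1.26000e-01] 0.064
straightedge 0.72 [131. 272. 152. 371.] [401.739 371.415   3.108] 0.045
offcut1 0.43 [290.7, 179.8, 408.0, 278.5] [ 583.14986578 -188.87548149]
[393.53382284  81.40305563 118.58396961]
```

View pics/c4.png

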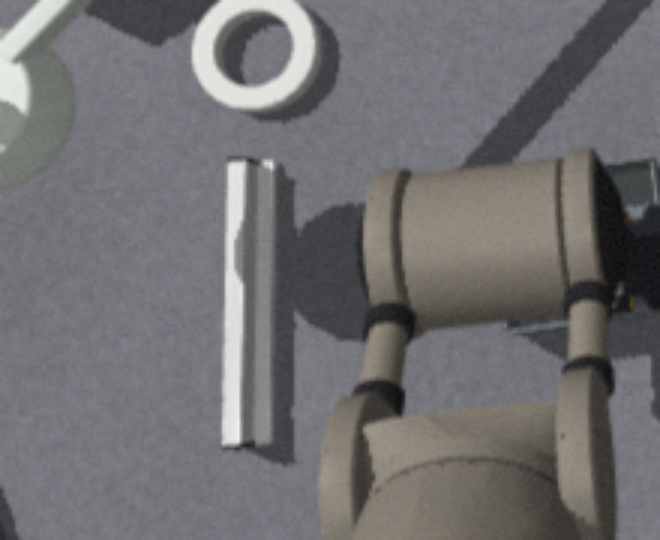

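The straightedge is now at (401.7, 371.4, yaw 3.108), nearer the lamp head. I'll check the clearance of the wrist against the lamp.

Run:
```python
from h import *
o=get_obs();print(o["joint_positions"].round(3),o["tool_pos"])
im=optics.capture("scene");cv2.imwrite("pics/s1.png",im[:,:,::-1])
```

```text
[ 0.012  0.258  1.995  0.     0.888 -1.524] [393.53382284  81.40305563 118.58396961]
```

View pics/s1.png

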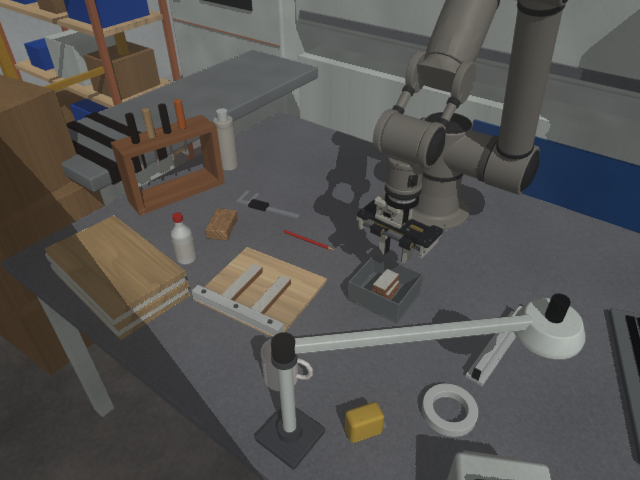

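The wrist ends about 90 mm short of the lamp head, so I can grasp the straightedge now. The scene view also shows both strips home and the offcuts in the bin.

Run:
```python
from h import *
p=(401.7,371.4)
route([(*p,110,3.108),(*p,23,3.108),(*p,80,3.108)])
print("to board, turning")
q=bd(-76,0)
# stage: back off from lamp and turn at waypoint, then board
route([(400,170,80,1.70),(*q,80,1.70),(*q,40,1.70)],(*p,80,3.108))
```

```text
[0.005, 0.806, 0.024] rz -0.0001 rows>=1.6 -> [396.2 178.  115.7] yaw 3.108
[0.004, 0.806, 0.024] rz 0.0 rows>=1.6 -> [399.  274.7 112.9] yaw 3.108
[0.004, 0.806, 0.024] rz 0.0 rows>=1.6 -> [401.7 371.4 110. ] yaw 3.108
--
[0.0, 0.0, 0.725] rz -0.0 rows>=1.5 -> [401.7 371.4  23. ] yaw 3.108
--
[0.0, 0.0, -0.475] rz -0.0 rows>=0.9 -> [401.7 371.4  80. ] yaw 3.108
--
to board, turning
[-0.021, -0.839, -0.0] rz 0.2241 rows>=7.8 -> [400.8 270.7  80. ] yaw 1.700
[-0.831, -0.115, -0.0] rz 0.0 rows>=1.7 -> [400. 170.  80.] yaw 1.700
--
[-0.788, 0.143, -0.0] rz -0.0 rows>=1.6 -> [429.2  78.5  80. ] yaw 1.700
[-0.788, 0.143, -0.0] rz 0.0 rows>=1.6 -> [458.5 -13.1  80. ] yaw 1.700
[-0.788, 0.143, -0.0] rz 0.0 rows>=1.6 -> [ 487.7 -104.6   80. ] yaw 1.700
[-0.788, 0.143, -0.0] rz 0.0 rows>=1.6 -> [ 516.9 -196.2   80. ] yaw 1.700
--
[0.0, 0.0, 0.333] rz -0.0 rows>=0.7 -> [ 516.9 -196.2   40. ] yaw 1.700
--
```

>>> send_rows(
  offset=[
    [0.002, 0.4, 0.012],
    [0.005, 0.806, 0.024],
  ],
  delta_rot=[
    [0, 0, 0],
    [0, 0, 0],
  ],
)

```text
time: 38.17
tool_pos: [396.6, 178.5, 115.8]
tcp_rot: [3.141, 0.001, 3.104]
contact_force: [0.4, -0.9, -0.1]
grip_width: 45.8
finger_force: 0.0
```

>>> send_rows(
  offset=[
    [0.002, 0.4, 0.012],
    [0.004, 0.806, 0.024],
  ],
  delta_rot=[
    [0, 0, 0],
    [0, 0, 0],
  ],
)

```text
time: 38.42
tool_pos: [399.0, 276.0, 112.8]
tcp_rot: [3.142, 0.0, 3.107]
contact_force: [-0.3, -0.4, -0.0]
grip_width: 45.9
finger_force: 0.0
```

>>> send_rows(
  offset=[
    [0.002, 0.4, 0.012],
    [0.004, 0.75, 0.024],
    [0.004, 0.806, 0.024],
    [0.004, 0.806, 0.024],
    [0.004, 0.806, 0.024],
  ],
  delta_rot=[
    [0, 0, 0],
    [0, 0, 0],
    [0, 0, 0],
    [0, 0, 0],
    [0, 0, 0],
  ],
)

```text
time: 39.05
tool_pos: [402.4, 369.3, 109.9]
tcp_rot: [-3.141, -0.0, 3.104]
contact_force: [-1.7, 0.3, -0.3]
grip_width: 45.7
finger_force: 0.0
```

>>> send_rows(
  offset=[
    [0, 0, 0.35],
    [0, 0, 0.65],
    [0, 0, 0.725],
    [0, 0, 0.725],
    [0, 0, 0.725],
  ],
  delta_rot=[
    [0, 0, 0],
    [0, 0, 0],
    [0, 0, 0],
    [0, 0, 0],
    [0, 0, 0],
  ],
)

```text
time: 39.67
tool_pos: [403.6, 370.6, 24.5]
tcp_rot: [3.14, 0.002, 3.104]
contact_force: [-0.1, 0.8, 1.0]
grip_width: 45.6
finger_force: 0.0
```

>>> send_rows(
  offset=[
    [0, 0, 0],
    [0, 0, 0],
    [0, 0, 0],
    [0, 0, 0],
    [0, 0, 0],
    [0, 0, 0],
  ],
  delta_rot=[
    [0, 0, 0],
    [0, 0, 0],
    [0, 0, 0],
    [0, 0, 0],
    [0, 0, 0],
    [0, 0, 0],
  ],
  grip=0,
)

```text
time: 40.42
tool_pos: [402.7, 370.4, 23.2]
tcp_rot: [3.141, 0.0, 3.105]
contact_force: [-0.3, 0.6, 2.3]
grip_width: 13.6
finger_force: 30.0
```

>>> send_rows(
  offset=[
    [0, 0, -0.1],
    [0, 0, -0.3],
    [0, 0, -0.5],
    [0, 0, -0.7],
    [0, 0, -0.8],
    [0, 0, -0.8],
  ],
  delta_rot=[
    [0, 0, 0],
    [0, 0, 0],
    [0, 0, 0],
    [0, 0, 0],
    [0, 0, 0],
    [0, 0, 0],
  ],
)

```text
time: 41.18
tool_pos: [402.8, 370.2, 119.5]
tcp_rot: [3.141, 0.001, 3.105]
contact_force: [-0.8, -0.1, -4.4]
grip_width: 13.7
finger_force: 30.0
```

>>> send_rows(
  offset=[
    [0, -0.1, 0],
    [0, -0.2, 0],
    [-0.01, -0.3, 0],
    [-0.01, -0.42, 0],
    [-0.01, -0.53, 0],
    [-0.02, -0.64, 0],
    [-0.02, -0.74, 0],
    [-0.021, -0.839, 0],
  ],
  delta_rot=[
    [0, 0, 0.028],
    [0, 0, 0.056],
    [0, 0, 0.084],
    [0, 0, 0.112],
    [0, 0, 0.14],
    [0, 0, 0.168],
    [0, 0, 0.196],
    [0, 0, 0.2236],
  ],
)

```text
time: 42.18
tool_pos: [400.7, 268.7, 117.8]
tcp_rot: [-3.139, 0.001, 1.694]
contact_force: [0.5, 0.2, -4.2]
grip_width: 13.5
finger_force: 30.0
```

>>> send_rows(
  offset=[
    [-0.28, -0.04, 0],
    [-0.56, -0.08, 0],
    [-0.831, -0.115, 0],
    [-0.831, -0.115, 0],
    [-0.831, -0.115, 0],
  ],
  delta_rot=[
    [0, 0, 0],
    [0, 0, 0],
    [0, 0, 0],
    [0, 0, 0],
    [0, 0, 0],
  ],
)

```text
time: 42.8
tool_pos: [400.4, 169.0, 118.5]
tcp_rot: [-3.141, -0.0, 1.699]
contact_force: [-0.8, 0.7, -4.1]
grip_width: 13.8
finger_force: 30.0
```

Run:
```python
from h import *
o=get_obs();print(o["tool_pos"],o["tcp_rot"],o["grip_width"],o["contact_force"])
q=bd(-78,0);route([(*q,119,1.6985),(*q,60,1.6985)])
```

```text
[400.41150935 168.97723333 118.50434457] [-3.14081666e+00 -2.87161410e-04  1.69921965e+00] 13.752439425850302 [-0.82840668  0.72558683 -4.05210004]
[-0.786, 0.139, -0.001] rz 0.0001 rows>=1.6 -> [429.   77.6 118.6] yaw 1.698
[-0.785, 0.14, -0.001] rz 0.0 rows>=1.6 -> [457.7 -13.7 118.8] yaw 1.698
[-0.785, 0.14, -0.001] rz 0.0 rows>=1.6 -> [ 486.3 -105.1  118.9] yaw 1.698
[-0.785, 0.14, -0.001] rz 0.0 rows>=1.6 -> [ 515.  -196.4  119. ] yaw 1.698
--
[-0.0, 0.0, 0.492] rz -0.0 rows>=1.0 -> [ 515.  -196.4   60. ] yaw 1.698
--
```

>>> send_rows(
  offset=[
    [-0.26, 0.05, 0],
    [-0.52, 0.09, 0],
    [-0.786, 0.139, 0],
  ],
  delta_rot=[
    [0, 0, 0],
    [0, 0, 0],
    [0, 0, 0],
  ],
)

```text
time: 43.18
tool_pos: [429.5, 77.6, 118.7]
tcp_rot: [-3.141, -0.0, 1.702]
contact_force: [1.4, -0.4, -3.5]
grip_width: 14.0
finger_force: 30.0
```

>>> send_rows(
  offset=[
    [-0.26, 0.05, 0],
    [-0.52, 0.09, 0],
    [-0.785, 0.14, 0],
  ],
  delta_rot=[
    [0, 0, 0],
    [0, 0, 0],
    [0, 0, 0],
  ],
)

```text
time: 43.55
tool_pos: [458.5, -13.8, 118.6]
tcp_rot: [-3.141, -0.0, 1.701]
contact_force: [-0.3, -0.2, -4.8]
grip_width: 14.2
finger_force: 30.0
```

>>> send_rows(
  offset=[
    [-0.26, 0.05, 0],
    [-0.52, 0.09, 0],
    [-0.785, 0.14, 0],
  ],
  delta_rot=[
    [0, 0, 0],
    [0, 0, 0],
    [0, 0, 0],
  ],
)

```text
time: 43.92
tool_pos: [487.4, -105.0, 118.5]
tcp_rot: [-3.141, -0.001, 1.701]
contact_force: [0.9, -0.2, -4.2]
grip_width: 13.8
finger_force: 30.0
```

>>> send_rows(
  offset=[
    [-0.26, 0.05, 0],
    [-0.52, 0.09, 0],
    [-0.785, 0.14, 0],
    [-0.785, 0.14, 0],
    [-0.785, 0.14, 0],
  ],
  delta_rot=[
    [0, 0, 0],
    [0, 0, 0],
    [0, 0, 0],
    [0, 0, 0],
    [0, 0, 0],
  ],
)

```text
time: 44.55
tool_pos: [515.4, -195.1, 118.2]
tcp_rot: [-3.14, -0.001, 1.701]
contact_force: [-0.3, 0.8, -3.9]
grip_width: 13.6
finger_force: 30.0
```

>>> send_rows(
  offset=[
    [0, 0, 0.2],
    [0, 0, 0.4],
    [0, 0, 0.49],
    [0, 0, 0.49],
    [0, 0, 0.49],
  ],
  delta_rot=[
    [0, 0, 0],
    [0, 0, 0],
    [0, 0, 0],
    [0, 0, 0],
    [0, 0, 0],
  ],
)

```text
time: 45.18
tool_pos: [516.2, -196.3, 61.0]
tcp_rot: [3.14, 0.001, 1.7]
contact_force: [-0.1, 0.1, -4.8]
grip_width: 13.7
finger_force: 30.0
```

Run:
```python
from h import *
o=get_obs();print(o["tool_pos"],o["tcp_rot"],o["grip_width"],o["contact_force"])
d=o["tool_pos"][:2]-BP;c,s=np.cos(BA),np.sin(BA);print("board xy",c*d[0]+s*d[1],-s*d[0]+c*d[1])
im=optics.capture("scene");cv2.imwrite("pics/s2.png",cv2.resize(im[200:380,170:410,::-1],None,fx=3.3,fy=3.3,interpolation=cv2.INTER_CUBIC))
```

```text
[ 516.23335027 -196.320584     61.00813657] [3.14031205e+00 7.78827530e-04 1.70032011e+00] 13.67520583371708 [-0.10246289  0.11986744 -4.76501081]
board xy -76.72380107272227 -0.07519433114039664
```

View pics/s2.png

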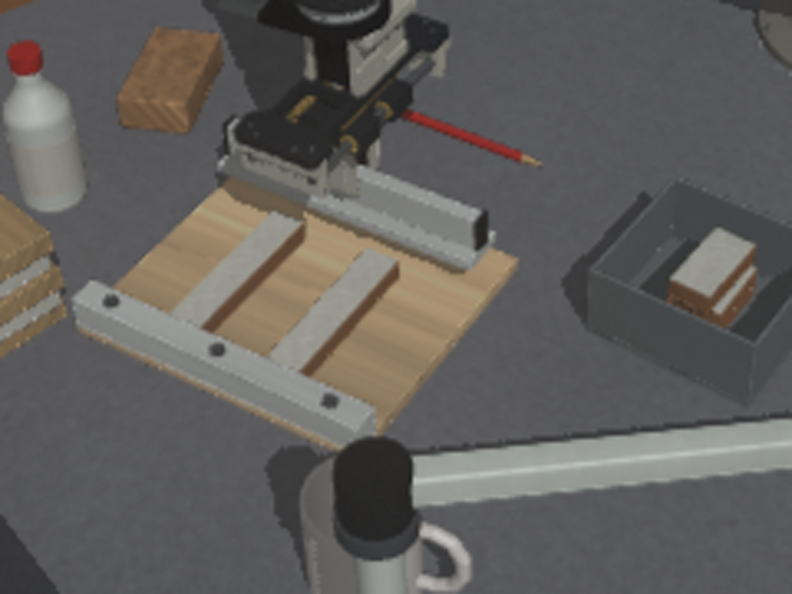

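The straightedge hangs parallel to the fence, about 7 mm short of the strip ends. I'll lower it and push towards the fence, along tool +y.

>>> send_rows(
  offset=[
    [0, 0, 0.1],
    [0, 0, 0.19],
    [0, 0, 0.21],
    [0, 0, 0.21],
    [0, 0, 0.21],
  ],
  delta_rot=[
    [0, 0, 0],
    [0, 0, 0],
    [0, 0, 0],
    [0, 0, 0],
    [0, 0, 0],
  ],
)

```text
time: 45.85
tool_pos: [515.1, -196.1, 35.1]
tcp_rot: [-3.141, -0.001, 1.7]
contact_force: [-3.8, 1.7, 4.7]
grip_width: 14.2
finger_force: 30.0
```

>>> send_rows(
  offset=[
    [0, 0.015, 0],
    [0, 0.03, 0],
    [0, 0.04, 0],
    [0, 0.04, 0],
  ],
  delta_rot=[
    [0, 0, 0],
    [0, 0, 0],
    [0, 0, 0],
    [0, 0, 0],
  ],
)

```text
time: 46.35
tool_pos: [520.4, -196.0, 35.1]
tcp_rot: [3.142, 0.0, 1.7]
contact_force: [-3.4, 0.2, 5.8]
grip_width: 14.0
finger_force: 30.0
```

>>> send_rows(
  offset=[
    [0, 0.01, 0],
    [0, 0.016, 0],
    [0, 0.016, 0],
  ],
  delta_rot=[
    [0, 0, 0],
    [0, 0, 0],
    [0, 0, 0],
  ],
)

```text
time: 46.72
tool_pos: [522.2, -195.8, 35.1]
tcp_rot: [-3.141, 0.0, 1.7]
contact_force: [-4.1, -0.8, 5.1]
grip_width: 13.8
finger_force: 30.0
```

>>> send_rows(
  offset=[
    [0, 0.008, 0],
    [0, 0.012, 0],
    [0, 0.012, 0],
  ],
  delta_rot=[
    [0, 0, 0],
    [0, 0, 0],
    [0, 0, 0],
  ],
)

```text
time: 47.1
tool_pos: [523.6, -195.6, 35.1]
tcp_rot: [-3.141, 0.0, 1.7]
contact_force: [-4.2, -0.9, 4.6]
grip_width: 13.9
finger_force: 30.0
```

>>> send_rows(
  offset=[
    [0, 0.008, 0],
    [0, 0.012, 0],
    [0, 0.012, 0],
  ],
  delta_rot=[
    [0, 0, 0],
    [0, 0, 0],
    [0, 0, 0],
  ],
)

```text
time: 47.48
tool_pos: [524.8, -195.5, 35.1]
tcp_rot: [-3.141, 0.0, 1.7]
contact_force: [-5.6, -0.5, 6.0]
grip_width: 14.0
finger_force: 30.0
```

>>> send_rows(
  offset=[
    [0, 0.006, 0],
    [0, 0.01, 0],
    [0, 0.01, 0],
  ],
  delta_rot=[
    [0, 0, 0],
    [0, 0, 0],
    [0, 0, 0],
  ],
)

```text
time: 47.85
tool_pos: [524.9, -195.4, 35.1]
tcp_rot: [-3.139, -0.0, 1.7]
contact_force: [-9.0, -1.7, 9.1]
grip_width: 13.6
finger_force: 30.0
```

>>> send_rows(
  offset=[
    [0, 0.006, 0],
    [0, 0.01, 0],
    [0, 0.01, 0],
  ],
  delta_rot=[
    [0, 0, 0],
    [0, 0, 0],
    [0, 0, 0],
  ],
)

```text
time: 48.22
tool_pos: [525.1, -195.3, 35.2]
tcp_rot: [-3.137, -0.001, 1.7]
contact_force: [-13.2, -4.0, 12.1]
grip_width: 14.3
finger_force: 30.0
```

>>> send_rows(
  offset=[
    [0, 0.006, 0],
    [0, 0.01, 0],
    [0, 0.01, 0],
  ],
  delta_rot=[
    [0, 0, 0],
    [0, 0, 0],
    [0, 0, 0],
  ],
)

```text
time: 48.6
tool_pos: [525.1, -195.3, 35.2]
tcp_rot: [-3.134, -0.001, 1.7]
contact_force: [-17.6, -3.7, 15.4]
grip_width: 14.0
finger_force: 30.0
```

>>> send_rows(
  offset=[
    [0, -0.01, 0],
    [0, -0.022, 0],
    [0, -0.022, 0],
  ],
  delta_rot=[
    [0, 0, 0],
    [0, 0, 0],
    [0, 0, 0],
  ],
)

```text
time: 48.98
tool_pos: [524.9, -195.4, 35.1]
tcp_rot: [-3.139, -0.0, 1.7]
contact_force: [-8.7, -1.9, 8.7]
grip_width: 14.0
finger_force: 30.0
```

>>> send_rows(
  offset=[
    [0, 0, 0],
    [0, 0, 0],
    [0, 0, 0],
    [0, 0, 0],
  ],
  delta_rot=[
    [0, 0, 0],
    [0, 0, 0],
    [0, 0, 0],
    [0, 0, 0],
  ],
  grip=0.5,
)

```text
time: 49.48
tool_pos: [526.3, -194.9, 34.8]
tcp_rot: [3.141, -0.0, 1.7]
contact_force: [-0.4, -0.5, -0.1]
grip_width: 45.0
finger_force: 0.0
```

>>> send_rows(
  offset=[
    [0, 0, -0.3],
    [0, 0, -0.65],
    [0, 0, -1],
  ],
  delta_rot=[
    [0, 0, 0],
    [0, 0, 0],
    [0, 0, 0],
  ],
)

```text
time: 49.85
tool_pos: [526.0, -194.9, 156.1]
tcp_rot: [-3.142, -0.0, 1.7]
contact_force: [0.8, -0.4, -0.9]
grip_width: 45.9
finger_force: 0.0
```

>>> send_rows(
  offset=[
    [0.3, -0.3, -0.3],
    [0.7, -0.5, -0.6],
    [1, -0.6, -0.8],
    [1, -0.6, -0.8],
    [1, -0.6, -0.8],
  ],
  delta_rot=[
    [0, 0, 0],
    [0, 0, 0],
    [0, 0, 0],
    [0, 0, 0],
    [0, 0, 0],
  ],
)

```text
time: 50.48
tool_pos: [439.5, -85.6, 250.7]
tcp_rot: [3.141, 0.0, 1.7]
contact_force: [-0.6, -0.5, 0.3]
grip_width: 45.6
finger_force: 0.0
```

>>> send_rows(
  offset=[
    [0.4, -0.2, -0.3],
    [0.8, -0.3, -0.4],
    [1, -0.3, -0.4],
    [1, -0.3, -0.4],
  ],
  delta_rot=[
    [0, 0, 0],
    [0, 0, 0],
    [0, 0, 0],
    [0, 0, 0],
  ],
)

```text
time: 50.98
tool_pos: [388.3, 29.4, 298.2]
tcp_rot: [-3.14, -0.0, 1.701]
contact_force: [-0.5, 0.2, -0.1]
grip_width: 45.8
finger_force: 0.0
```

```bash
python3 m3.py pics/c5.png; python3 -c "
from h import *
o=get_obs();print(o['tool_pos'],o['joint_positions'])"
```

```text
strip1 0.71 [353. 191. 376. 241.] [ 6.16954e+02 -2.28528e+02  1.02000e-01] 0.157 board 19.0 -45.1 -0.028
strip1 0.56 [321. 200. 339. 247.] [ 6.06383e+02 -1.39725e+02  1.23000e-01] 0.14 board 20.0 44.4 -0.007
check_board 0.91 [294. 179. 405. 277.] [ 5.92522e+02 -1.86014e+02  1.23000e-01] 0.012 board 0.3 0.3 -0.007
straightedge 0.95 [310. 237. 399. 268.] [ 523.404 -195.368    1.699] 0.096 board -69.5 -0.1 1.569
[388.46702671  28.0394185  298.24752394] [-1.25181318e-01  3.33463688e-02  1.71411616e+00 -2.49287950e-04
  1.39560651e+00 -2.52706675e-01]
```

View pics/c5.png

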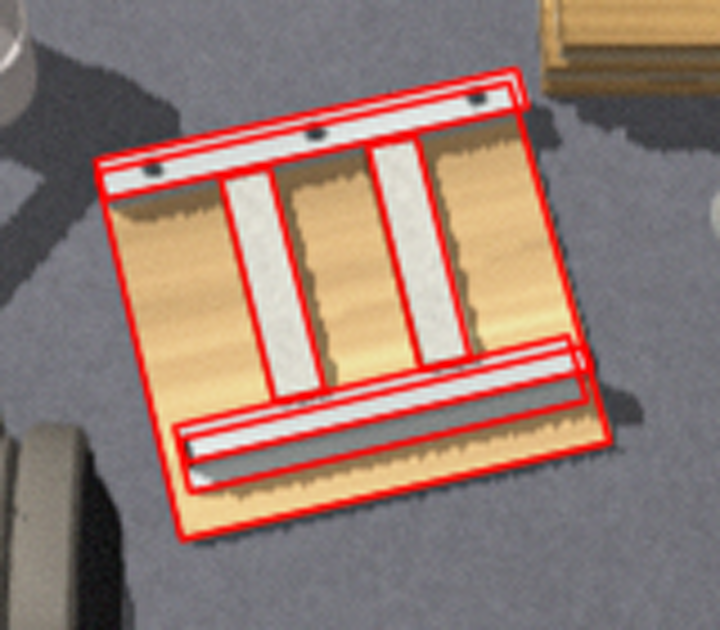

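The straightedge lies flush across both strip ends and on the board. The lamp is left, so I'll refine the knob and post positions.

Run:
```python
from h import *
for i in range(3):
  for n in("top","scene"):
    im=optics.capture(n)
    for t,z in(("lamp_knob",312),("lamp_head",240)):
        r=finder.pinpoint(t,n);print(n,t,[(d["uv"],d["confidence"],onplane(d["uv"],z,n).round(1)) for d in r[:2]])
cv2.imwrite("pics/t9.png",np.hstack([cv2.resize(optics.capture("top")[200:290,0:130,::-1],(390,270)),cv2.resize(im[260:360,500:600,::-1],(270,270))]))
```

```text
top lamp_knob [([36.0, 250.6], 0.83, array([538.1, 463.6]))]
top lamp_head [([58.0, 254.2], 0.61, array([543.4, 460.9]))]
scene lamp_knob [([558.6, 303.2], 0.68, array([536.1, 457.5]))]
scene lamp_head []
top lamp_knob [([37.0, 251.0], 0.56, array([537.1, 461.6]))]
top lamp_head [([58.0, 255.9], 0.85, array([539.7, 460.8]))]
scene lamp_knob [([556.0, 304.3], 0.96, array([541.2, 454.8]))]
scene lamp_head []
top lamp_knob [([35.5, 250.6], 0.94, array([538.2, 464.6])), ([446.3, 322.4], 0.33, array([ 320.3, -314.9]))]
top lamp_head [([57.4, 256.0], 0.61, array([539.6, 462.1]))]
scene lamp_knob [([363.6, 432.6], 0.7, array([927.3, 328.3])), ([557.3, 300.6], 0.6, array([531.4, 453.8]))]
scene lamp_head [([185.2, 258.0], 0.49, array([ 786.6, -203.2]))]
```

View pics/t9.png

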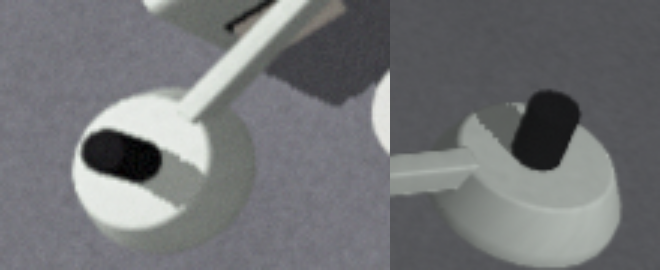

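Run:
```python
from h import *
K=np.array([539,460.]);C=np.array([858,130.])
route([(400,160,350,2.2),(*K,350,2.2),(*K,293,2.2)])
v=K-C;R0=np.hypot(*v);a0=np.arctan2(v[1],v[0]);
tgt=bd(-70,0)-C;a1=np.arctan2(tgt[1],tgt[0])%(2*np.pi);print(R0,np.hypot(*tgt),a0,a1,a1-a0)
N=7;da=(a1-a0)/N;yaw=2.2
for i in range(1,6):
    p=C+R0*np.array([np.cos(a0+da*i/5),np.sin(a0+da*i/5)]);d=p-K
    print(np.round([(np.cos(yaw)*d[0]+np.sin(yaw)*d[1])/120,(np.sin(yaw)*d[0]-np.cos(yaw)*d[1])/120],3),round(-da*i/5/2/np.pi,4))
```

```text
[0.535, 0.119, -0.213] rz -0.0796 rows>=2.8 -> [394.   94.5 324.5] yaw 2.200
[0.412, 0.361, -0.213] rz 0.0 rows>=1.2 -> [400. 160. 350.] yaw 2.200
--
[0.447, 0.803, -0.0] rz -0.0 rows>=1.8 -> [446.3 260.  350. ] yaw 2.200
[0.447, 0.803, -0.0] rz 0.0 rows>=1.8 -> [492.7 360.  350. ] yaw 2.200
[0.447, 0.803, -0.0] rz 0.0 rows>=1.8 -> [539. 460. 350.] yaw 2.200
--
[0.0, 0.0, 0.475] rz -0.0 rows>=0.9 -> [539. 460. 293.] yaw 2.200
--
458.9782129905514 467.0832457131042 2.33924696038594 3.9122527736529893 1.5730058132670495
[-0.028 -0.17 ] -0.0072
[-0.063 -0.338] -0.0143
[-0.106 -0.504] -0.0215
[-0.156 -0.669] -0.0286
[-0.214 -0.831] -0.0358
```

>>> send_rows(
  offset=[
    [0.18, 0.04, -0.07],
    [0.36, 0.08, -0.14],
    [0.535, 0.119, -0.213],
    [0.535, 0.119, -0.213],
  ],
  delta_rot=[
    [0, 0, -0.0265],
    [0, 0, -0.053],
    [0, 0, -0.0796],
    [0, 0, -0.0796],
  ],
  grip=0.95,
)

```text
time: 52.62
tool_pos: [394.2, 95.4, 324.9]
tcp_rot: [3.141, 0.001, 2.201]
contact_force: [-0.6, -0.7, -0.0]
grip_width: 81.2
finger_force: 0.0
```

>>> send_rows(
  offset=[
    [0.2, 0.18, -0.1],
    [0.412, 0.361, -0.213],
    [0.412, 0.361, -0.213],
  ],
  delta_rot=[
    [0, 0, 0],
    [0, 0, 0],
    [0, 0, 0],
  ],
)

```text
time: 53.0
tool_pos: [400.2, 160.7, 350.3]
tcp_rot: [3.141, 0.0, 2.199]
contact_force: [-0.2, 0.6, 0.1]
grip_width: 87.1
finger_force: 0.0
```

>>> send_rows(
  offset=[
    [0.22, 0.4, 0],
    [0.447, 0.803, 0],
    [0.447, 0.803, 0],
  ],
  delta_rot=[
    [0, 0, 0],
    [0, 0, 0],
    [0, 0, 0],
  ],
)

```text
time: 53.38
tool_pos: [447.1, 261.0, 347.9]
tcp_rot: [-3.139, -0.001, 2.2]
contact_force: [-0.3, 0.5, 0.4]
grip_width: 86.8
finger_force: 0.0
```

>>> send_rows(
  offset=[
    [0.22, 0.4, 0],
    [0.447, 0.803, 0],
    [0.447, 0.803, 0],
  ],
  delta_rot=[
    [0, 0, 0],
    [0, 0, 0],
    [0, 0, 0],
  ],
)

```text
time: 53.75
tool_pos: [493.6, 360.6, 347.1]
tcp_rot: [-3.137, -0.0, 2.2]
contact_force: [-0.7, -0.6, -0.5]
grip_width: 87.6
finger_force: 0.0
```

>>> send_rows(
  offset=[
    [0.22, 0.4, 0],
    [0.447, 0.75, 0],
    [0.447, 0.803, 0],
    [0.447, 0.803, 0],
    [0.447, 0.803, 0],
  ],
  delta_rot=[
    [0, 0, 0],
    [0, 0, 0],
    [0, 0, 0],
    [0, 0, 0],
    [0, 0, 0],
  ],
)

```text
time: 54.38
tool_pos: [539.1, 458.4, 351.5]
tcp_rot: [3.141, 0.0, 2.198]
contact_force: [-0.3, -0.3, 0.2]
grip_width: 87.2
finger_force: 0.0
```

Run:
```python
from h import *
o=get_obs();print(o["tool_pos"],o["tcp_rot"],o["grip_width"],o["joint_positions"].round(2))
route([(539,460,293,2.2)])
im=optics.capture("scene");cv2.imwrite("pics/s5.png",cv2.resize(im[180:380,440:640,::-1],(600,600)))
```

```text
[539.11276591 458.37602917 351.48477043] [3.14057144e+00 3.67987668e-04 2.19801671e+00] 87.15796637138867 [ 0.6   0.7   0.6  -0.    1.85 -0.03]
[0.012, 0.007, 0.487] rz -0.0003 rows>=1.0 -> [539. 460. 293.] yaw 2.200
--
```

View pics/s5.png

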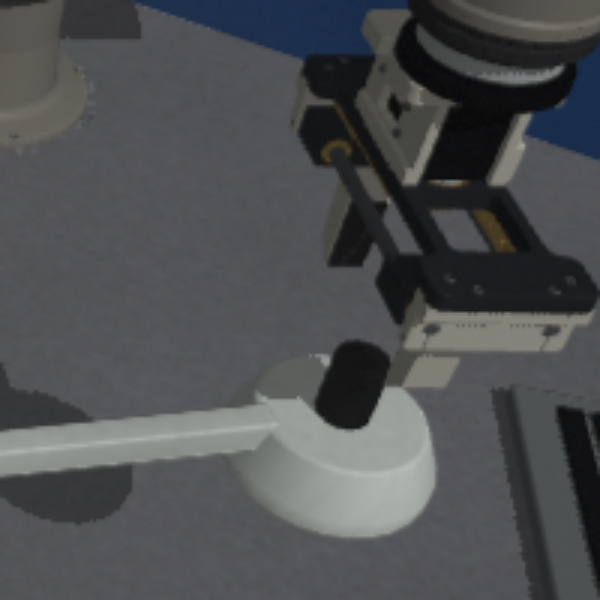

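The fingers straddle the line above the knob. I'll compare the predicted and seen pixels before descending.

Run:
```python
from h import *
for p in((539,460,351.5),(539,460,325),(539,460,282),(533,455,325),(533,455,282)): print(p,((proj([p],"scene")[0]-[440,180])*3).round())
print([ (onplane((440+u/3,180+v/3),z,"scene").round(1)) for u,v,z in((361,355,325),(344,420,282))])
```

```text
(539, 460, 351.5) [381. 323.]
(539, 460, 325) [366. 358.]
(539, 460, 282) [343. 411.]
(533, 455, 325) [360. 348.]
(533, 455, 282) [338. 401.]
[array([538.2, 457.1]), array([545.2, 462.4])]
```

>>> send_rows(
  offset=[
    [0.004, 0.003, 0.2],
    [0.01, 0.006, 0.4],
    [0.012, 0.007, 0.487],
    [0.012, 0.007, 0.487],
    [0.012, 0.007, 0.487],
  ],
  delta_rot=[
    [0, 0, 0],
    [0, 0, 0],
    [0, 0, 0],
    [0, 0, 0],
    [0, 0, 0],
  ],
)

```text
time: 55.05
tool_pos: [539.1, 461.9, 293.3]
tcp_rot: [3.139, 0.0, 2.2]
contact_force: [-0.4, 0.4, -0.4]
grip_width: 87.0
finger_force: 0.0
```

>>> send_rows(
  offset=[
    [0, 0, 0],
    [0, 0, 0],
    [0, 0, 0],
    [0, 0, 0],
    [0, 0, 0],
    [0, 0, 0],
    [0, 0, 0],
    [0, 0, 0],
  ],
  delta_rot=[
    [0, 0, 0],
    [0, 0, 0],
    [0, 0, 0],
    [0, 0, 0],
    [0, 0, 0],
    [0, 0, 0],
    [0, 0, 0],
    [0, 0, 0],
  ],
  grip=0,
)

```text
time: 56.05
tool_pos: [538.7, 461.9, 291.6]
tcp_rot: [-3.142, -0.0, 2.2]
contact_force: [-0.4, -0.9, -0.4]
grip_width: 29.5
finger_force: 30.0
```

>>> send_rows(
  offset=[
    [-0.028, -0.17, 0],
    [-0.063, -0.338, 0],
    [-0.106, -0.504, 0],
    [-0.156, -0.669, 0],
    [-0.214, -0.831, 0],
  ],
  delta_rot=[
    [0, 0, -0.0072],
    [0, 0, -0.0143],
    [0, 0, -0.0215],
    [0, 0, -0.0286],
    [0, 0, -0.0358],
  ],
)

```text
time: 56.68
tool_pos: [473.6, 381.8, 291.6]
tcp_rot: [3.14, 0.001, 2.426]
contact_force: [4.0, -1.7, -1.0]
grip_width: 29.4
finger_force: 30.0
```

>>> send_rows(
  offset=[
    [-0.028, -0.17, 0],
    [-0.063, -0.338, 0],
    [-0.106, -0.504, 0],
    [-0.156, -0.669, 0],
    [-0.214, -0.831, 0],
    [-0.214, -0.831, 0],
  ],
  delta_rot=[
    [0, 0, -0.0072],
    [0, 0, -0.0143],
    [0, 0, -0.0215],
    [0, 0, -0.0286],
    [0, 0, -0.0358],
    [0, 0, -0.0358],
  ],
)

```text
time: 57.42
tool_pos: [427.8, 288.7, 291.5]
tcp_rot: [-3.141, 0.002, 2.649]
contact_force: [3.8, -2.1, -4.2]
grip_width: 29.3
finger_force: 30.0
```

Forces stay small, so I'll continue.

>>> send_rows(
  offset=[
    [-0.028, -0.17, 0],
    [-0.063, -0.338, 0],
    [-0.106, -0.504, 0],
    [-0.156, -0.669, 0],
    [-0.214, -0.831, 0],
    [-0.214, -0.831, 0],
  ],
  delta_rot=[
    [0, 0, -0.0072],
    [0, 0, -0.0143],
    [0, 0, -0.0215],
    [0, 0, -0.0286],
    [0, 0, -0.0358],
    [0, 0, -0.0358],
  ],
)

```text
time: 58.18
tool_pos: [404.2, 188.9, 291.6]
tcp_rot: [3.142, 0.004, 2.873]
contact_force: [6.9, -2.2, -5.8]
grip_width: 29.5
finger_force: 30.0
```

>>> send_rows(
  offset=[
    [-0.028, -0.17, 0],
    [-0.063, -0.338, 0],
    [-0.106, -0.504, 0],
    [-0.156, -0.669, 0],
    [-0.214, -0.831, 0],
    [-0.214, -0.831, 0],
  ],
  delta_rot=[
    [0, 0, -0.0072],
    [0, 0, -0.0143],
    [0, 0, -0.0215],
    [0, 0, -0.0286],
    [0, 0, -0.0358],
    [0, 0, -0.0358],
  ],
)

```text
time: 58.92
tool_pos: [403.3, 86.3, 291.6]
tcp_rot: [3.141, 0.005, 3.098]
contact_force: [8.7, -0.2, -8.3]
grip_width: 29.5
finger_force: 30.0
```

Run:
```python
from h import *
o=get_obs();print(o["tool_pos"],o["tcp_rot"],o["grip_width"],o["joint_positions"].round(2),o["contact_force"],np.hypot(*(o["tool_pos"][:2]-[858,130])))
```

```text
[403.269527    86.27735933 291.57887112] [3.14145471 0.00465745 3.09812299] 29.473532224809357 [ 0.02  0.08  1.68 -0.    1.37 -1.5 ] [ 8.68612934 -0.18364518 -8.25540088] 456.8276177931167
```

>>> send_rows(
  offset=[
    [-0.038, -0.17, 0],
    [-0.078, -0.338, 0],
    [-0.126, -0.504, 0],
    [-0.176, -0.669, 0],
    [-0.234, -0.831, 0],
    [-0.234, -0.831, 0],
  ],
  delta_rot=[
    [0, 0, -0.0072],
    [0, 0, -0.0143],
    [0, 0, -0.0215],
    [0, 0, -0.0286],
    [0, 0, -0.0358],
    [0, 0, -0.0358],
  ],
)

```text
time: 59.68
tool_pos: [425.2, -14.4, 291.5]
tcp_rot: [-3.141, 0.0, -2.961]
contact_force: [0.1, -1.2, -1.9]
grip_width: 29.3
finger_force: 30.0
```

>>> send_rows(
  offset=[
    [-0.028, -0.17, 0],
    [-0.063, -0.338, 0],
    [-0.106, -0.504, 0],
    [-0.156, -0.669, 0],
    [-0.214, -0.831, 0],
    [-0.214, -0.831, 0],
  ],
  delta_rot=[
    [0, 0, -0.0072],
    [0, 0, -0.0143],
    [0, 0, -0.0215],
    [0, 0, -0.0286],
    [0, 0, -0.0358],
    [0, 0, -0.0358],
  ],
)

```text
time: 60.42
tool_pos: [468.8, -107.1, 291.5]
tcp_rot: [-3.141, -0.0, -2.735]
contact_force: [-0.7, -0.3, -0.8]
grip_width: 29.3
finger_force: 30.0
```

>>> send_rows(
  offset=[
    [-0.028, -0.17, 0],
    [-0.063, -0.338, 0],
    [-0.106, -0.504, 0],
    [-0.156, -0.669, 0],
    [-0.214, -0.831, 0],
    [-0.214, -0.831, 0],
    [-0.214, -0.831, 0],
  ],
  delta_rot=[
    [0, 0, -0.0072],
    [0, 0, -0.0143],
    [0, 0, -0.0215],
    [0, 0, -0.0286],
    [0, 0, -0.0358],
    [0, 0, -0.0358],
    [0, 0, -0.0358],
  ],
)

```text
time: 61.3
tool_pos: [531.1, -187.3, 291.6]
tcp_rot: [3.141, -0.0, -2.51]
contact_force: [-0.5, -2.2, -1.9]
grip_width: 29.4
finger_force: 30.0
```

Run:
```python
from h import *
o=get_obs();p=o["tool_pos"];c,s=np.cos(BA),np.sin(BA);q=p[:2]-BP
print(p,o["tcp_rot"],o["joint_positions"].round(2),o["contact_force"],"board",c*q[0]+s*q[1],-s*q[0]+c*q[1])
```

```text
[ 531.05700796 -187.31604565  291.5620247 ] [ 3.14119531e+00 -4.01811205e-04 -2.50977894e+00] [-0.48  0.37  1.3  -0.    1.47 -2.68] [-0.51955697 -2.20425055 -1.90871678] board -60.85793136583588 6.9317106191038755
```

The head is about 9 mm off the straightedge's centre line. I'll release, lift away and verify.

>>> send_rows(
  offset=[
    [0, 0, 0],
    [0, 0, 0],
    [0, 0, 0],
    [0, 0, 0],
    [0, 0, 0],
    [0, 0, 0],
  ],
  delta_rot=[
    [0, 0, 0],
    [0, 0, 0],
    [0, 0, 0],
    [0, 0, 0],
    [0, 0, 0],
    [0, 0, 0],
  ],
  grip=0.85,
)

```text
time: 62.05
tool_pos: [531.6, -188.1, 291.6]
tcp_rot: [3.142, 0.0, -2.509]
contact_force: [0.7, 0.0, -0.2]
grip_width: 77.4
finger_force: 0.0
```

>>> send_rows(
  offset=[
    [0, 0, -0.25],
    [0, 0, -0.5],
    [0, 0, -0.75],
    [0, 0, -0.75],
  ],
  delta_rot=[
    [0, 0, 0],
    [0, 0, 0],
    [0, 0, 0],
    [0, 0, 0],
  ],
)

```text
time: 62.55
tool_pos: [532.2, -188.5, 383.9]
tcp_rot: [-3.137, 0.002, -2.509]
contact_force: [-0.2, -0.5, -0.2]
grip_width: 78.2
finger_force: 0.0
```

Run:
```python
from h import *
route([(400,30,375,-2.51),(330,230,375,-2.51)])
```

```text
[-0.063, 0.707, 0.025] rz 0.0002 rows>=1.4 -> [ 488.2 -115.6  380.9] yaw -2.510
[-0.062, 0.707, 0.025] rz 0.0 rows>=1.4 -> [444.1 -42.8 378. ] yaw -2.510
[-0.062, 0.707, 0.025] rz 0.0 rows>=1.4 -> [400.  30. 375.] yaw -2.510
--
[-0.257, 0.845, 0.0] rz -0.0 rows>=1.8 -> [365. 130. 375.] yaw -2.510
[-0.257, 0.845, 0.0] rz 0.0 rows>=1.8 -> [330. 230. 375.] yaw -2.510
--
```

>>> send_rows(
  offset=[
    [-0.03, 0.35, 0],
    [-0.063, 0.707, 0],
    [-0.063, 0.707, 0],
  ],
  delta_rot=[
    [0, 0, 0],
    [0, 0, 0],
    [0, 0, 0],
  ],
)

```text
time: 62.92
tool_pos: [486.2, -113.2, 381.3]
tcp_rot: [3.141, 0.0, -2.506]
contact_force: [-0.7, 0.1, 0.1]
grip_width: 78.6
finger_force: 0.0
```

>>> send_rows(
  offset=[
    [-0.03, 0.35, 0],
    [-0.063, 0.707, 0],
    [-0.063, 0.707, 0],
  ],
  delta_rot=[
    [0, 0, 0],
    [0, 0, 0],
    [0, 0, 0],
  ],
)

```text
time: 63.3
tool_pos: [442.7, -41.2, 381.4]
tcp_rot: [3.141, 0.0, -2.506]
contact_force: [1.4, -0.0, -1.4]
grip_width: 77.8
finger_force: 0.0
```

>>> send_rows(
  offset=[
    [-0.03, 0.35, 0],
    [-0.063, 0.707, 0],
    [-0.063, 0.707, 0],
  ],
  delta_rot=[
    [0, 0, 0],
    [0, 0, 0],
    [0, 0, 0],
  ],
)

```text
time: 63.68
tool_pos: [399.1, 31.2, 381.5]
tcp_rot: [-3.141, 0.0, -2.506]
contact_force: [-0.1, -0.2, 0.7]
grip_width: 78.1
finger_force: 0.0
```

>>> send_rows(
  offset=[
    [-0.13, 0.42, 0],
    [-0.257, 0.845, 0],
    [-0.257, 0.845, 0],
  ],
  delta_rot=[
    [0, 0, 0],
    [0, 0, 0],
    [0, 0, 0],
  ],
)

```text
time: 64.05
tool_pos: [364.5, 132.0, 381.3]
tcp_rot: [3.141, -0.0, -2.504]
contact_force: [0.4, 0.1, -0.9]
grip_width: 77.9
finger_force: 0.0
```

>>> send_rows(
  offset=[
    [-0.13, 0.42, 0],
    [-0.257, 0.845, 0],
    [-0.257, 0.845, 0],
    [-0.257, 0.845, 0],
  ],
  delta_rot=[
    [0, 0, 0],
    [0, 0, 0],
    [0, 0, 0],
    [0, 0, 0],
  ],
)

```text
time: 64.55
tool_pos: [330.4, 229.5, 381.2]
tcp_rot: [-3.141, -0.001, -2.51]
contact_force: [0.1, -0.7, -0.5]
grip_width: 77.9
finger_force: 0.0
```

Run:
```python
from h import *
im=optics.capture("scene");t=optics.capture("top")
a=cv2.resize(im[170:350,150:430,::-1],(784,504))[:300];b=cv2.resize(t[160:300,260:440,::-1],(386,300));c=cv2.resize(t[:,:,::-1],(400,300))
cv2.imwrite("pics/fin.png",np.vstack([a[:,:784],np.hstack([b,c])[:,:784]]))
for n in("top","scene"): print([(d["uv"],d["confidence"],onplane(d["uv"],312,n)) for d in finder.pinpoint("lamp_knob",n)[:2]])
```

```text
[([367.8, 224.6], 0.94, array([ 525.20654376, -191.08543714])), ([361.1, 215.8], 0.51, array([ 544.53129761, -180.0861369 ]))]
[]
```

View pics/fin.png

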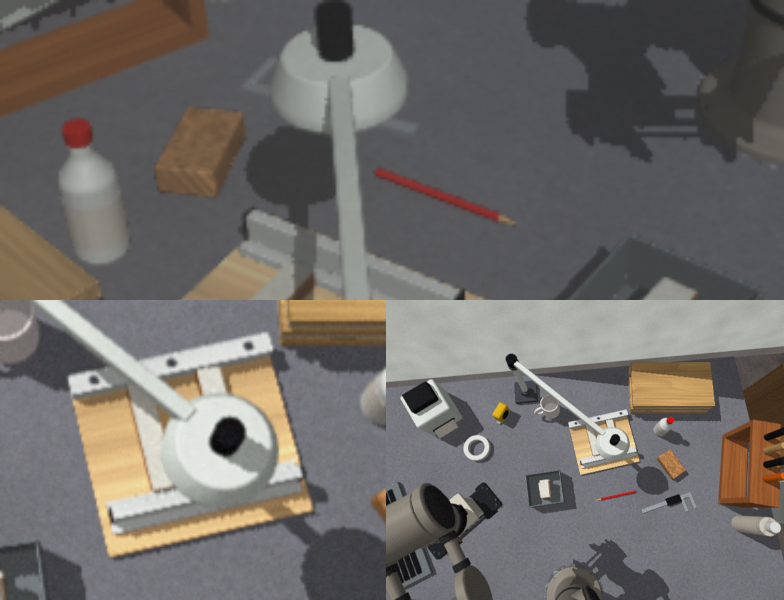

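The lamp head sits over the straightedge, the offcuts are in the bin and the bystanders are in place. I'll do a last numeric check of the strips and straightedge from the scene camera, then hand in.

Run:
```python
from h import *
c,s=np.cos(BA),np.sin(BA)
for n in("scene","top"):
  optics.capture(n)
  for name in("strip1","straightedge"):
    for d in finder.silhouettes(name,n)[:3]:
        if d["confidence"]<.4: continue
        b=d["box"];
        for g in ([(*bd(20,-45),BA)],[(*bd(20,45),BA)]) if name=="strip1" else ([(*bd(-70,0),BA+np.pi/2)],):
            m=render(M[name],g[0][0],g[0][1],g[0][2],12,n);r=d["region"]
            f=(m*r).sum()/r.sum()
            if f<.3: continue
            p,cc=fit(name,r,12,g,cams=(n,));q=p[:2]-BP
            print(n,name,round(d["confidence"],2),"visible part inside expected outline %.2f"%f,"board",(c*q[0]+s*q[1]).round(1),(-s*q[0]+c*q[1]).round(1),(p[2]-BA).round(3),cc.round(2))
```

```text
scene strip1 0.79 visible part inside expected outline 0.88 board 20.2 -50.7 0.017 0.19
scene strip1 0.71 visible part inside expected outline 0.90 board 12.9 39.2 0.002 0.4
scene straightedge 0.75 visible part inside expected outline 0.97 board -69.9 -7.9 1.555 0.24
top strip1 0.89 visible part inside expected outline 0.99 board 20.1 45.5 -0.001 0.25
top strip1 0.57 visible part inside expected outline 1.00 board 34.5 -42.2 -0.082 0.77
top straightedge 0.72 visible part inside expected outline 0.99 board -69.5 -0.1 1.567 0.45
```

```bash
python3 -c "
from plant import ticket
print(ticket.close_job())"
```

```text
the job is handed in; nothing more can be done
None
```

I handed the job in at about 65 s of the 210 s allowed, but the system gave no verdict, so whether it passed is not known; by my last camera checks all three offcuts are in the bin, both strips are butted to the fence, the straightedge is flush across their free ends, the lamp head is about 9 mm off its centre line, and the other things on the bench look undisturbed.

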